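Tap a stuck mould insert free and rack the set

TASK

The shortest insert is stuck in the casting mould: work it loose by tapping its boss lightly with the mallet on alternating sides, a few millimetres a tap so that the two cheeks open evenly, until both cheeks are clear of its foot (at least 12 mm each); do not take hold of it or the cheeks before that. Lay the mallet back on its mat, then put the inserts upright into the numbered rack in order from pocket 1, each fully down in the pocket of its own length: first the freed one, then those lying on the bench from shorter to longer, leaving the pocket of any missing one empty. Leave the spool, the bottle and the carton where they are.

Things in the scene. Friction and masses are not known exactly. Their poses are not given: they have to be found in the camera images.
- mould_seat (a point): Small aluminium casting mould screwed to the bench: base plate 130 (x) x 184 (y) x 15 mm thick. This point is the middle of the plate's top face; z up, y along the line in which the two cheeks slide. Two low stops (18 mm high, 46 mm apart) keep the insert's foot from moving along x. Mould and cheeks are polished and waxed (slippery).
- cheek_l (a joint): Steel cheek on the +y side of mould_seat, top 38 mm above the plate; its lip (21.5 to 38 mm up) reaches over the stuck insert's foot to the boss. Value: m slid outward (+y); 0 shut, 0.020 end stop, at 0.012 clear of the foot of a centred insert. About 4 N friction, no spring: stays where left. A tap on the boss from the -y side pushes the insert against it and drives it outward.
- cheek_r (a joint): The same on the -y side, mirrored; value: metres slid outward (-y of mould_seat), 0 to 0.020. A blow on the boss from the +y side drives this one outward. After the last tap the freed insert leans against one cheek, its foot still under that lip: it lifts out only from midway between the cheeks.
- core_mid (a point): Aluminium mould insert, stuck in the mould at the start: on the plate, length along the mould's y, foot under both cheek lips, top 22 mm of the boss bare above the cheeks. Flat foot 44 (x) x 60 (y) x 20 mm high; on its middle a block (boss) 30 (x) x 36 (y) x 40 mm high; 60 mm high in all. This point: its centre, 30 mm above the underside; z up. Belongs in pocket 1. 0.5 kg.
- insert_b_mid (a point): Aluminium mould insert, loose on the bench (absent in some runs). Flat foot 44 (x) x 78 (y) x 20 mm high; on its middle a block (boss) 30 (x) x 36 (y) x 40 mm high; 60 mm high in all. This point: its centre, 30 mm above the underside; z up. Belongs in pocket 2. About 0.4 kg.
- insert_c_mid (a point): Aluminium mould insert, loose on the bench (absent in some runs). Flat foot 44 (x) x 96 (y) x 20 mm high; on its middle a block (boss) 30 (x) x 36 (y) x 40 mm high; 60 mm high in all. This point: its centre, 30 mm above the underside; z up. Belongs in pocket 3. About 0.4 kg.
- insert_d_mid (a point): Aluminium mould insert, loose on the bench (absent in some runs). Flat foot 44 (x) x 114 (y) x 20 mm high; on its middle a block (boss) 30 (x) x 36 (y) x 40 mm high; 60 mm high in all. This point: its centre, 30 mm above the underside; z up. Belongs in pocket 4. About 0.4 kg.
- mallet_grip (a point): Small mallet, 0.3 kg, lying on its mat: wooden handle 26 x 26 mm in section, rubber butt, white cylindrical plastic head 40 mm in diameter, 90 mm long across the handle; 212 mm long in all. This point: on the handle's axis at mid-length, 20 mm above what it lies on; x runs to the head, y along the head (faces 45 mm to each side), z up.
- mallet_head (a point): Centre of the mallet's head, 85 mm from mallet_grip along x; same axes.
- mat_top (a point): Middle of the top face of the mallet's black rubber mat, 240 (x) x 130 (y) x 4 mm, fixed to the bench.
- pocket_1 (a point): Middle of the floor of pocket 1 of the grey plastic rack (282 x 140 mm, 22 mm high), marked with 1 black dot: a pocket 50 (x) x 66 mm (y) and 12 mm deep, its floor 10 mm above the bench. Pockets stand side by side along x, 66 mm apart, shortest (1) to longest (4).
- pocket_2 (a point): Middle of the floor of pocket 2 of the grey plastic rack (282 x 140 mm, 22 mm high), marked with 2 black dots: a pocket 50 (x) x 84 mm (y) and 12 mm deep, its floor 10 mm above the bench. Pockets stand side by side along x, 66 mm apart, shortest (1) to longest (4).
- pocket_3 (a point): Middle of the floor of pocket 3 of the grey plastic rack (282 x 140 mm, 22 mm high), marked with 3 black dots: a pocket 50 (x) x 102 mm (y) and 12 mm deep, its floor 10 mm above the bench. Pockets stand side by side along x, 66 mm apart, shortest (1) to longest (4).
- pocket_4 (a point): Middle of the floor of pocket 4 of the grey plastic rack (282 x 140 mm, 22 mm high), marked with 4 black dots: a pocket 50 (x) x 120 mm (y) and 12 mm deep, its floor 10 mm above the bench. Pockets stand side by side along x, 66 mm apart, shortest (1) to longest (4).
- spool: Small filament spool, 100 mm across and 50 mm high, a bystander on the far side of the bench. Origin: middle of its underside.
- spray: White bottle, 56 mm across, 150 mm high, a bystander on the far side of the bench. Origin: middle of its underside.
- carton: Cardboard box 110 x 150 x 60 mm, a bystander on the far side of the bench. Origin: middle of its underside.
There are look-alikes about, which are no part of the job. Leave any turquoise look-alike of the part that bears insert_b_mid alone. Leave any blue look-alike of the part that bears insert_c_mid alone.

How it is judged:
By the outcome, as a careful person would: the job done as asked, in the order asked, and still so for the second after the job is handed in, with the robot touching nothing.
Of insert_b, insert_c, insert_d only 2 to 3 are there at a start; the rules pass over those that are not, and their reading is None.
At some moment in a run one of insert_b, insert_c, insert_d may be knocked a few centimetres aside while the robot is not near it.
It also fails if it takes over 208 s, if anything falls off the work surface, if the arm or the gripper's body presses on something with over 40 N, if the wrist force passes 120 N, or if a joint passes its speed limit or range.

ROBOT

A 6-joint arm with a two-finger parallel gripper is mounted at the origin on the work surface. World frame = base frame: x ahead of the robot, y to its left, z up, the work surface at z = 0. Lengths are in m, angles in rad, forces in N, time in s.
With the tool pointing down it reaches from about 0.35 to 0.925 m from the base axis. Payload 6.4 kg.
Tool frame: the origin (TCP) lies between the finger pads; the fingertips stand 8 mm ahead of it and the grasp point (between the pads) lies 11 mm behind it; x points along the fingers, y is the direction in which the jaws open and shut, and the axes are right-handed (so a half turn about x gives the same grasp; the last joint's range is limited). The gripper opens to 85 mm and grips with 20 to 120 N. Pads are 22 mm wide; open, the fingers measure 114 mm over their backs; the gripper's body (76 mm by 85 mm) begins 54 mm behind the grasp point. The pads swing forward as they close: fully open they stand 13 mm farther back than shut.
Start: joints at [1.096, 0.245, 1.558, -0, 1.339, -0.174], TCP at [0.193, 0.621, 0.239] pointing down, gripper open.
Joint ranges: [-3.13, 3.13], [-1.02, 2.26], [0.13, 2.54], [-0.95, 4.09], [0.21, 2.88], [-2.74, 2.74]. Speed limits (rad/s): [2.57, 2.57, 3.14, 3.14, 3.14, 3.14].

INTERFACE

Orientations are given as a unit quaternion [x, y, z, w].
In Python, from rig import readout, viewer, order gives the robot as it stands.
- The arm moves only by the shell command python3 -m crank 'ROWS' [OPENING] [FORCE]. ROWS is JSON, a list of rows, each a list of 2 entries, a list of its own where there are three numbers: the shift along the tool's x, y, z each as a share of 0.03 m, from -1 to 1, then the turn, a rotation vector about the tool's x, y, z each as a share of 0.1 rad, from -1 to 1. In form: [[[x, y, z], [rx, ry, rz]], ...]. A call has exactly 8 rows; each row shifts and turns the commanded pose from where the row before left it, along the tool's axes as they then stand; what a row does not reach is not made up. A row lasts 1/12 s, in which the tool goes at most 41.7 mm and 7.16 degrees, less where a joint would pass 70% of its speed; a pose out of reach is approached as far as the arm can. A call with a number of a shift or a turn outside -1 to 1 is refused whole. A call with a gripper value outside its range is refused whole. OPENING is the closure, from 0 (fully open) to 1 (shut), set as the call begins (- or left out, the last holds). The fingers move at their own pace and stop on an object; FORCE is the grip in N (left out, the last holds). Time passes only in rows, so rows that do not move let the fingers close, or fill a call up. It gives the time, the measured TCP pose, the force and the opening at its end, in the units of the state.
- readout.state(): the state, without advancing time (a new reading comes with each control period).
- viewer.snapshot(name): name is "scene" or "top" or "wrist"; returns a dict with "frame" (420x560x3 uint8, red, green, blue), "depth" (420x560 float32, m along the optical axis (not along the pixel's ray), 0 where there is no reading), "K" (3x3 intrinsics, pixels), "view" (4x4, takes a point from world to camera coordinates); the wrist camera has in their place "mount" (4x4, takes a point from camera to tool coordinates, whose origin is the TCP and whose axes are the tool frame's). Camera axes: x right, y up, looking along -z (the intrinsics and any distortion apply to the point x, -y, -z); pixel columns grow to the right and rows downward; lengths in m; the calibration is good to about 2 mm. A picture is of the moment at which its call begins: read the wrist's pose just before it.
- order.hand_in(): hands the job in, once; it reports no verdict.
The state is a dict: "t": time; "joints": joint angles; "dq": joint speeds; "joint_efforts": joint torques, N m; "eef_pos": TCP position; "orientation": TCP orientation; "ft_force": force on the tool from outside, world axes, zero at the start; "torque": the same for the moment, N m; "grip_width": finger opening in m.
Only numpy, scipy, OpenCV 4.12 (cv2) and the standard library are available. Lean on these libraries where they do the work, as an engineer would, in place of code of your own. Each camera call takes 0.05 s, during which the arm holds its last target.

## Working session

There is one attempt and no reset: what is moved stays moved. The work goes in short steps, Python scripts to look and compute and a shell command to move; the robot and the scene stay as the last step left them, time stands still between calls to the robot, and variables do not carry over. Pictures are saved under pics/ and viewed, and the job is handed in when it is done.

```bash
ls -la; mkdir -p pics; python3 - <<'E'
from rig import readout, viewer
import cv2
s=readout.state(); print(s)
for n in ("scene","top","wrist"):
    d=viewer.snapshot(n); cv2.imwrite(f"pics/{n}0.png",d["frame"][:,:,::-1]); print(n,d["K"],d.get("view",d.get("mount")), [k for k in d])
E
```

```text
total 12
drwxr-xr-x  3 agent agent 4096 Dec  7 02:27 .
drwxr-xr-x 23 root  root  4096 Dec  7 02:27 ..
drwxr-xr-x  2 agent agent 4096 Dec  7 02:27 pics
{'t': 0.0, 'joints': array([ 1.09588101e+00,  2.45814708e-01,  1.55901102e+00,  1.85108647e-05,
        1.33869778e+00, -1.74066063e-01]), 'dq': array([ 0.00029727,  0.00106566,  0.00200764, -0.00097276,  0.002256  ,
       -0.00060783]), 'joint_efforts': array([ 2.24412623e-03, -4.29506063e+01, -3.26135695e+01,  2.02596374e-05,
        5.25544194e-03,  1.02249814e-06]), 'eef_pos': array([0.19233394, 0.62032784, 0.23818151]), 'orientation': array([ 0.10532204,  0.69934493, -0.10661204,  0.69889756]), 'ft_force': array([ 0.69136794,  0.84354125, -0.6245774 ]), 'torque': array([ 0.01745072, -0.00521413, -0.03589117]), 'grip_width': 0.08526312871968787}
scene [[379.07965956   0.         285.01179581]
 [  0.         379.07965956 208.33905826]
 [  0.           0.           1.        ]] [[-0.83213744  0.55435775  0.01532183  0.54424878]
 [-0.29478901 -0.46556694  0.83447401  0.07022953]
 [ 0.46973047  0.68988036  0.55083425 -1.17453427]
 [ 0
[... 182 characters left out ...]
   0.           1.        ]] [[-0.01869031 -0.99979238 -0.00811615 -0.08849603]
 [ 0.99596207 -0.01933039  0.08766921 -0.57816762]
 [-0.0878079  -0.00644481  0.99611658 -1.49773379]
 [ 0.          0.          0.          1.        ]] ['frame', 'depth', 'K', 'view']
wrist [[322.91554695   0.         274.29401886]
 [  0.         322.91554695 206.19334021]
 [  0.           0.           1.        ]] [[-8.54416836e-04  3.27125372e-01 -9.44980561e-01 -1.36347460e-01]
 [ 9.99998901e-01  1.42424867e-03 -4.11128054e-04 -1.11137357e-03]
 [ 1.21139689e-03 -9.44979874e-01 -3.27126230e-01 -8.48809798e-02]
 [ 0.00000000e+00  0.00000000e+00  0.00000000e+00  1.00000000e+00]] ['frame', 'depth', 'K', 'mount']
```

View pics/scene0.png

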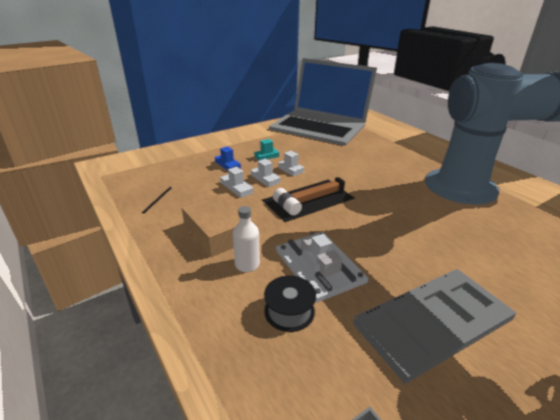

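View pics/top0.png

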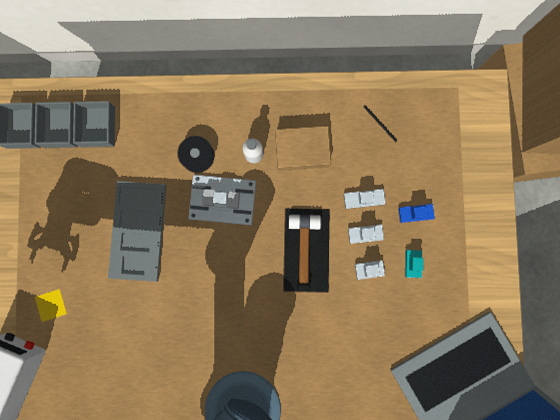

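View pics/wrist0.png

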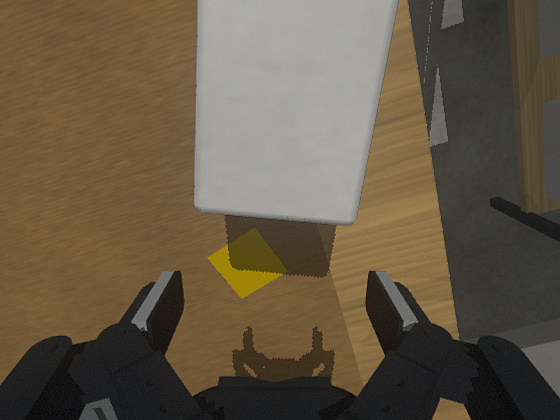

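```bash
cat > h.py <<'E'
import numpy as np, cv2
from rig import readout, viewer
from scipy.spatial.transform import Rotation as R
def snap(n):
    s=readout.state(); d=viewer.snapshot(n)
    if n=="wrist":
        T=np.eye(4); T[:3,:3]=R.from_quat(s["orientation"]).as_matrix(); T[:3,3]=s["eef_pos"]
        d["c2w"]=T@d["mount"]
    else: d["c2w"]=np.linalg.inv(d["view"])
    return d
def ray(d,uv):
    uv=np.atleast_2d(np.asarray(uv,float)); K=d["K"]
    v=np.c_[(uv[:,0]-K[0,2])/K[0,0],-(uv[:,1]-K[1,2])/K[1,1],-np.ones(len(uv))]
    return d["c2w"][:3,3], v@d["c2w"][:3,:3].T
def onz(d,uv,z):
    o,v=ray(d,uv); return o+v*((z-o[2])/v[:,2])[:,None]
def cloud(d):
    h,w=d["depth"].shape; uu,vv=np.meshgrid(np.arange(w),np.arange(h))
    o,v=ray(d,np.c_[uu.ravel(),vv.ravel()])
    return (o+v*d["depth"].ravel()[:,None]).reshape(h,w,3)
def proj(d,p):
    p=np.atleast_2d(p); c=np.linalg.inv(d["c2w"]); q=p@c[:3,:3].T+c[:3,3]
    K=d["K"]; return np.c_[K[0,0]*q[:,0]/-q[:,2]+K[0,2],K[1,1]*-q[:,1]/-q[:,2]+K[1,2]]
def save(img,name): cv2.imwrite(f"pics/{name}.png",img[:,:,::-1])
def pose():
    s=readout.state(); M=R.from_quat(s["orientation"]).as_matrix()
    return s,M
def to(target,tgtM=None):
    """print shift in tool axes (units of 0.03) and rotvec (units .1)"""
    s,M=pose(); d=np.asarray(target)-s["eef_pos"]
    print("t",round(s["t"],2),"pos",s["eef_pos"].round(4),"tool shift/0.03:",(M.T@d/0.03).round(2), "world d",d.round(4))
    if tgtM is not None: print("rot/0.1:",(R.from_matrix(M.T@tgtM).as_rotvec()/0.1).round(2))
E
python3 - <<'E'
from h import *
d=snap("top")
f=d["frame"]
c=f[165:295,100:450]; save(cv2.resize(c[:, :180],None,fx=4.4,fy=4.4,interpolation=cv2.INTER_CUBIC),"ztopA"); save(cv2.resize(c[:,170:],None,fx=4.4,fy=4.4,interpolation=cv2.INTER_CUBIC),"ztopB")
np.savez("top0.npz",**d)
P=cloud(d)
for uv in [(135,200),(140,230),(222,215),(305,222),(303,260),(365,195),(366,233),(370,270),(300,285),(400,300),(195,153),(222,196)]:
    print(uv,P[uv[1],uv[0]].round(4))
E
```

```text
(135, 200) [0.5971 0.3027 0.0155]
(140, 230) [0.5094 0.2854 0.0248]
(222, 215) [0.5486 0.0505 0.017 ]
(305, 222) [ 0.5224 -0.1872  0.0419]
(303, 260) [ 0.4154 -0.1793  0.0351]
(365, 195) [ 0.5942 -0.3566  0.0592]
(366, 233) [ 0.4875 -0.3558  0.059 ]
(370, 270) [ 0.3848 -0.3631  0.0609]
(300, 285) [ 0.3462 -0.1689  0.0449]
(400, 300) [ 0.2962 -0.4548  0.0078]
(195, 153) [0.7248 0.1221 0.0514]
(222, 196) [0.5975 0.0437 0.0761]
```

View pics/ztopA.png

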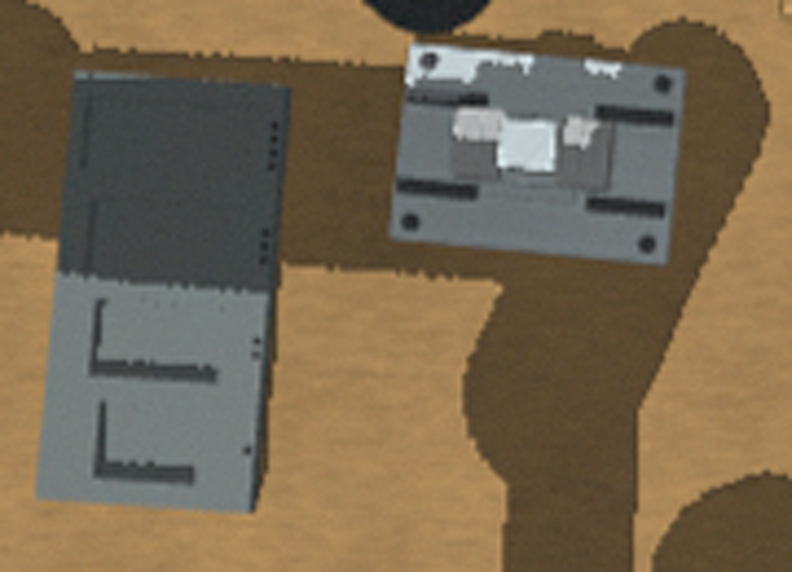

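View pics/ztopB.png

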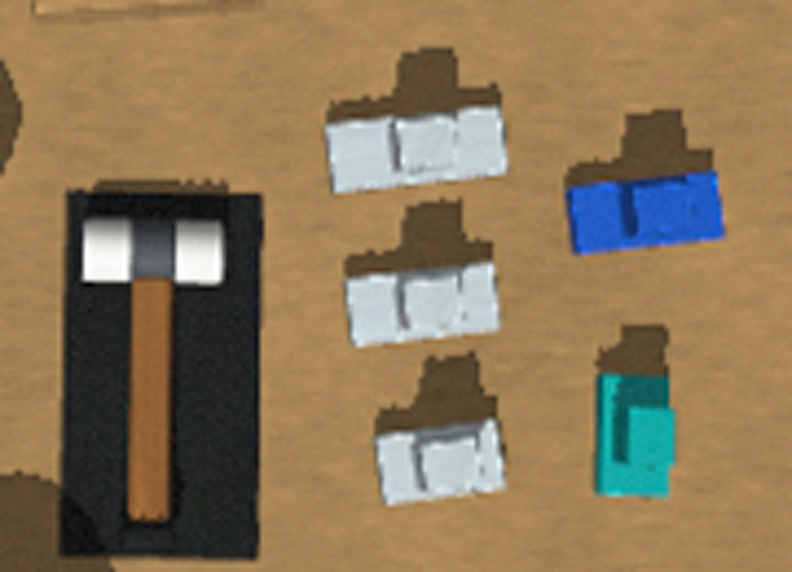

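```bash
python3 - <<'E'
from h import *
d=dict(np.load("top0.npz"))
P=cloud(d); f=d["frame"].astype(int); hsv=cv2.cvtColor(d["frame"],cv2.COLOR_RGB2HSV)
s,M=pose(); print(M.round(3))
def zA(x,y): return (100+x/4.4-.4,165+y/4.4-.4)
def zB(x,y): return (270+x/4.4-.4,165+y/4.4-.4)
def rep(n,uvs,z):
    p=onz(d,uvs,z); print(n,"mid",p.mean(0).round(4)); 
    e=[np.degrees(np.arctan2(*(p[(i+1)%len(p)]-p[i])[1::-1])).round(1) for i in range(len(p))]; L=[np.linalg.norm(p[(i+1)%len(p)]-p[i]).round(3) for i in range(len(p))]; print(e,L)
rep("rack",[zA(75,72),zA(290,86),zA(253,512),zA(36,498)],.022)
rep("mould",[zA(410,42),zA(685,68),zA(667,264),zA(389,238)],.015)
rep("mat",[zB(66,195),zB(262,195),zB(258,557),zB(60,553)],.004)
rep("head",[zB(84,218),zB(224,220),zB(222,284),zB(82,282)],.024)
rep("b foot",[zB(376,434),zB(498,418),zB(505,488),zB(385,504)],.02)
rep("c foot",[zB(346,278),zB(494,262),zB(499,330),zB(354,347)],.02)
rep("d foot",[zB(326,124),zB(500,106),zB(507,172),zB(333,192)],.02)
m=(P[...,2]>.068)&(P[...,0]>.55)&(P[...,0]<.65)&(P[...,1]>0)&(P[...,1]<.09)
print("core",np.median(P[m],0),m.sum())
E
```

```text
[[-0.001  0.296  0.955]
 [-0.001  0.955 -0.296]
 [-1.    -0.001 -0.   ]]
rack mid [0.5081 0.2954 0.022 ]
[np.float64(-94.9), np.float64(175.0), np.float64(85.3), np.float64(-4.8)] [np.float64(0.142), np.float64(0.278), np.float64(0.141), np.float64(0.279)]
mould mid [0.5943 0.0508 0.015 ]
[np.float64(-96.6), np.float64(173.9), np.float64(83.6), np.float64(-6.4)] [np.float64(0.183), np.float64(0.13), np.float64(0.184), np.float64(0.13)]
mat mid [ 0.4447 -0.191   0.004 ]
[np.float64(-91.1), np.float64(177.8), np.float64(87.8), np.float64(-2.1)] [np.float64(0.13), np.float64(0.237), np.float64(0.129), np.float64(0.234)]
head mid [ 0.5245 -0.1863  0.024 ]
[np.float64(-91.9), np.float64(176.7), np.float64(88.1), np.float64(-3.0)] [np.float64(0.091), np.float64(0.042), np.float64(0.091), np.float64(0.042)]
b foot mid [ 0.3851 -0.3697  0.02  ]
[np.float64(-83.6), np.float64(-176.4), np.float64(96.5), np.float64(5.5)] [np.float64(0.08), np.float64(0.045), np.float64(0.078), np.float64(0.045)]
c foot mid [ 0.4866 -0.3616  0.02  ]
[np.float64(-84.9), np.float64(-177.9), np.float64(95.6), np.float64(4.8)] [np.float64(0.097), np.float64(0.044), np.float64(0.095), np.float64(0.045)]
d foot mid [ 0.5886 -0.3607  0.02  ]
[np.float64(-85.2), np.float64(-176.1), np.float64(95.5), np.float64(4.1)] [np.float64(0.115), np.float64(0.044), np.float64(0.115), np.float64(0.045)]
core [0.59256765 0.05137184 0.07612118] 145
```

```bash
python3 -m crank '[[[0,-0.5,0.6],[0,0,0]],[[0,-0.9,1],[0,0,0]],[[0,-0.9,1],[0,0,0]],[[0,-0.9,1],[0,0,0]],[[0,-0.9,1],[0,0,0]],[[0,-0.9,1],[0,0,0]],[[0,-0.9,1],[0,0,0]],[[0,-0.9,1],[0,0,0]]]' 0 60; python3 -m crank '[[[0,-0.9,1],[0,0,0]],[[0,-0.9,1],[0,0,0]],[[0,-0.9,1],[0,0,0]],[[0,-0.9,1],[0,0,0]],[[0,-0.9,1],[0,0,0]],[[0,-0.9,1],[0,0,0]],[[0,-0.9,1],[-0.4,0,0]],[[0,-0.5,0.6],[-0.5,0,0]]]'
```

```text
t: 0.87
eef_pos: [0.3503, 0.3567, 0.2392]
orientation: [0.106, 0.699, -0.106, 0.699]
ft_force: [0.6, -0.9, -0.0]
grip_width: 0.0856
t: 1.53
eef_pos: [0.5093, 0.0932, 0.2394]
orientation: [0.074, 0.703, -0.075, 0.703]
ft_force: [-0.3, 0.8, 0.7]
grip_width: 0.0853
```

```bash
python3 - <<'E'
from h import *
to([0.54,0.05,0.24], None); s,M=pose(); print(s["dq"].round(3),np.degrees(np.arctan2(M[1,2],M[0,2])))
E
```

```text
t 1.53 pos [0.5093 0.0932 0.2394] tool shift/0.03: [-0.02 -1.19  1.3 ] world d [ 0.0307 -0.0432  0.0006]
[-0.412  0.28  -0.261  0.022 -0.008 -1.022] -12.12734835544265
```

```bash
python3 -m crank '[[[0,-0.3,0.3],[-0.5,0,0]],[[0,-0.3,0.3],[-0.4,0,0]],[[0,-0.3,0.3],[0,0,0]],[[0,0,0],[0,0,0]],[[0,0,0],[0,0,0]],[[0,0,0],[0,0,0]],[[0,0,0],[0,0,0]],[[0,0,0],[0,0,0]]]'; python3 - <<'E'
from h import *
s,M=pose(); print(s["eef_pos"],np.degrees(np.arctan2(M[1,2],M[0,2])))
d=snap("wrist"); save(d["frame"],"w1"); np.savez("w1.npz",**d)
E
```

```text
t: 2.2
eef_pos: [0.5299, 0.0662, 0.2393]
orientation: [0.042, 0.706, -0.042, 0.706]
ft_force: [0.5, 0.1, -0.6]
grip_width: 0.0853
[0.52986498 0.06622936 0.23930625] -6.874559348042066
```

View pics/w1.png

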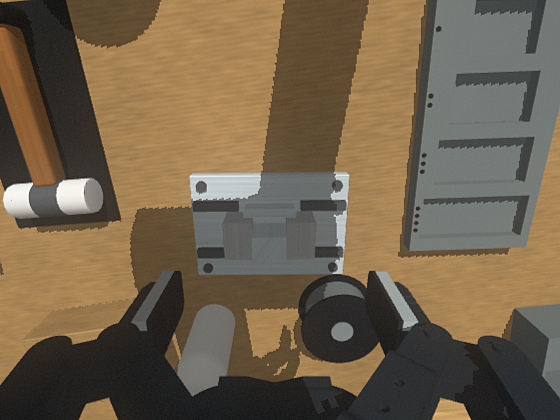

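```bash
python3 - <<'E'
from h import *
d=dict(np.load("w1.npz"))
f=d["frame"]; save(cv2.resize(f[160:285,180:360],None,fx=4.4,fy=4.4,interpolation=cv2.INTER_CUBIC),"w1z")
save(cv2.resize(f[0:260,395:560],None,fx=2.3,fy=2.3,interpolation=cv2.INTER_CUBIC),"w1r")
E
```

```text
(no output)
```

View pics/w1z.png

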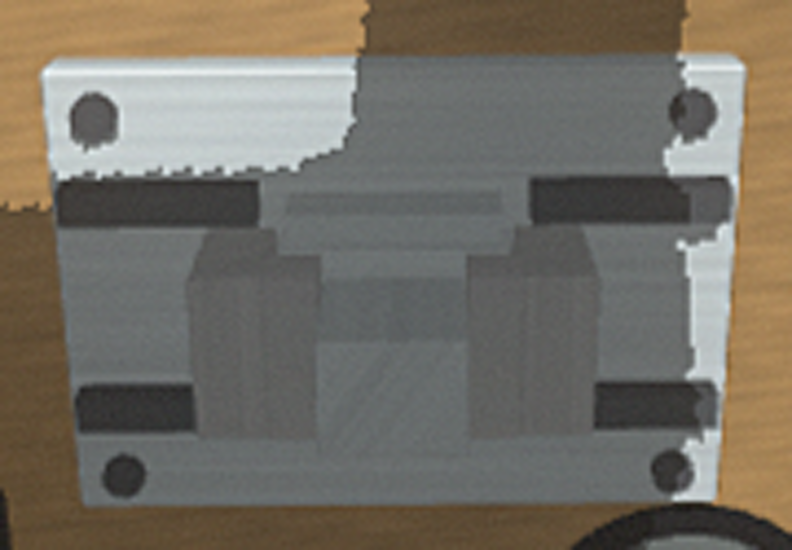

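View pics/w1r.png

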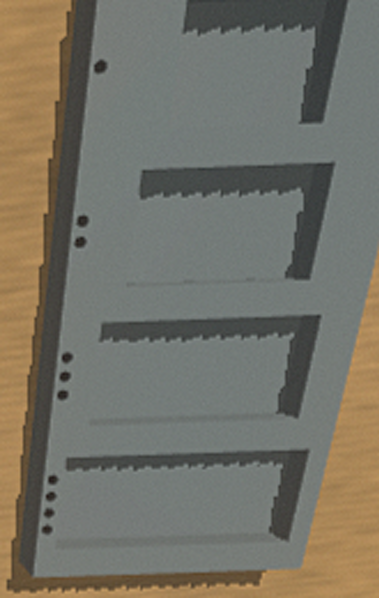

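```bash
python3 - <<'E'
from h import *
d=dict(np.load("w1.npz"))
def z1(x,y): return (180+x/4.4-.4,160+y/4.4-.4)
def z2(x,y): return (395+x/2.3-.3,y/2.3-.3)
def rep(n,uvs,z):
    p=onz(d,uvs,z); print(n,"mid",p.mean(0).round(4)); 
    e=[float(np.degrees(np.arctan2(*(p[(i+1)%len(p)]-p[i])[1::-1])).round(1)) for i in range(len(p))]; L=[float(np.linalg.norm(p[(i+1)%len(p)]-p[i]).round(4)) for i in range(len(p))]; print(e,L)
rep("mould",[z1(45,73),z1(743,70),z1(716,498),z1(82,505)],.015)
rep("boss",[z1(320,342),z1(468,340),z1(468,455),z1(318,455)],.075)
rep("p4 top",[z2(67,460),z2(308,450),z2(289,541),z2(55,547)],.022)
rep("p3 top",[z2(103,323),z2(320,316),z2(298,416),z2(88,424)],.022)
rep("p2 top",[z2(143,170),z2(334,163),z2(309,279),z2(126,285)],.022)
P=cloud(d); m=(P[...,2]>.068)&(P[...,2]<.085)&(P[...,0]>.55)&(P[...,0]<.65)&(P[...,1]>0)&(P[...,1]<.09)
print(P[m].min(0),P[m].max(0),m.sum(), P[m].mean(0))
E
```

```text
mould mid [0.5955 0.0519 0.015 ]
[83.3, -6.2, -96.3, 172.9] [0.1816, 0.1269, 0.1836, 0.1283]
boss mid [0.5959 0.0518 0.075 ]
[83.9, -6.3, -97.0, 170.9] [0.0343, 0.03, 0.0358, 0.0295]
p4 top mid [0.6088 0.2904 0.022 ]
[85.6, -3.6, -95.4, 174.2] [0.1195, 0.0496, 0.1214, 0.0477]
p3 top mid [0.5423 0.2959 0.022 ]
[84.9, -4.7, -94.7, 174.0] [0.1014, 0.0484, 0.1025, 0.0492]
p2 top mid [0.4762 0.3016 0.022 ]
[85.0, -4.9, -95.1, 174.5] [0.0837, 0.0496, 0.0842, 0.0494]
[0.57756615 0.03248407 0.0680468 ] [0.61193356 0.07107658 0.07864093] 1043 [0.59337378 0.05211122 0.07625106]
```

```bash
python3 -m crank '[[[0,-0.8,-0.2],[0,0,0]],[[0,-1,-0.3],[0,0,0]],[[0,-1,-0.3],[0,0,0]],[[0,-1,-0.3],[0,0,0]],[[0,-1,-0.3],[0,0,0]],[[0,-1,-0.3],[0,0,0]],[[0,-1,-0.2],[0,0,0]],[[0.2,-1,-0.1],[-0.1,0,0]]]'; python3 -m crank '[[[0.4,-0.6,0],[-0.3,0,0]],[[0.4,-0.2,0],[-0.3,0,0]],[[0.3,0,0],[-0.2,0,0]],[[0,0,0],[0,0,0]],[[0,0,0],[0,0,0]],[[0,0,0],[0,0,0]],[[0,0,0],[0,0,0]],[[0,0,0],[0,0,0]]]'; python3 - <<'E'
from h import *
s,M=pose(); print(s["eef_pos"],np.degrees(np.arctan2(M[1,2],M[0,2])))
d=snap("wrist"); save(d["frame"],"w2"); np.savez("w2.npz",**d)
E
```

```text
t: 2.92
eef_pos: [0.4422, -0.1607, 0.2346]
orientation: [0.038, 0.705, -0.039, 0.707]
ft_force: [1.1, -0.4, 0.8]
grip_width: 0.0853
t: 3.58
eef_pos: [0.4405, -0.1831, 0.2011]
orientation: [0.01, 0.707, -0.011, 0.707]
ft_force: [-0.2, 0.5, 0.6]
grip_width: 0.085
[ 0.44050326 -0.18309177  0.20110062] -1.7125830151126284
```

View pics/w2.png

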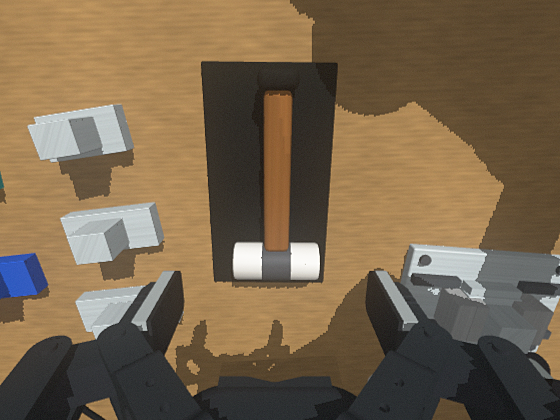

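```bash
python3 - <<'E'
from h import *
d=dict(np.load("w2.npz"))
p=onz(d,[(278,95),(276.5,248)],.037); print(p, np.degrees(np.arctan2(*(p[1]-p[0])[1::-1])))
print(onz(d,[(233.5,262),(319,262),(276,262)],.024))
print(onz(d,[(204,62),(337,64),(342,284),(214,281)],.004))
E
```

```text
[[ 0.35622251 -0.17815076  0.037     ]
 [ 0.50529807 -0.18377382  0.037     ]] -2.1601477292576865
[[ 0.52729151 -0.23134593  0.024     ]
 [ 0.53020203 -0.1379313   0.024     ]
 [ 0.52873824 -0.18491231  0.024     ]]
[[ 0.32465272 -0.24695783  0.004     ]
 [ 0.33030451 -0.12114052  0.004     ]
 [ 0.57181989 -0.1073067   0.004     ]
 [ 0.56295223 -0.25954908  0.004     ]]
```

```bash
python3 -m crank '[[[0.5,0.05,0.07],[0.08,0,0]],[[0.9,0,0],[0,0,0]],[[0.9,0,0],[0,0,0]],[[0.9,0,0],[0,0,0]],[[0.9,0,0],[0,0,0]],[[0.9,0,0],[0,0,0]],[[0.6,0,0],[0,0,0]],[[0.3,0,0],[0,0,0]]]'; python3 -m crank '[[[0.15,0,0],[0,0,0]],[[0,0,0],[0,0,0]],[[0,0,0],[0,0,0]],[[0,0,0],[0,0,0]],[[0,0,0],[0,0,0]],[[0,0,0],[0,0,0]],[[0,0,0],[0,0,0]],[[0,0,0],[0,0,0]]]' 1 100
```

```text
t: 4.3
eef_pos: [0.4409, -0.1808, 0.021]
orientation: [0.014, 0.708, -0.013, 0.706]
ft_force: [-0.1, -0.2, -0.4]
grip_width: 0.0857
t: 4.97
eef_pos: [0.4432, -0.1826, 0.0204]
orientation: [0.013, 0.706, -0.014, 0.708]
ft_force: [-1.3, 1.6, 7.6]
grip_width: 0.0244
```

```bash
python3 -m crank '[[[-0.2,0,0],[0,0,0]],[[-0.4,0,0],[0,0,0]],[[-0.5,0,0],[0,0,0]],[[-0.6,0,0],[0,0,0]],[[-0.6,0,0],[0,0,0]],[[-0.6,0,0],[0,0,0]],[[-0.4,0,0],[0,0,0]],[[-0.3,0,0],[0,0,0]]]'; python3 - <<'E'
from h import *
s,M=pose(); print(s["eef_pos"],s["ft_force"],np.degrees(np.arctan2(M[1,2],M[0,2])))
d=snap("wrist"); save(d["frame"],"w3"); np.savez("w3.npz",**d)
E
```

```text
t: 5.63
eef_pos: [0.4423, -0.1821, 0.1283]
orientation: [0.013, 0.707, -0.014, 0.707]
ft_force: [-1.3, -0.1, -3.2]
grip_width: 0.0241
[ 0.44226658 -0.18209521  0.12830896] [-1.28487549 -0.07419682 -3.23046388] -2.2206117757194446
```

View pics/w3.png

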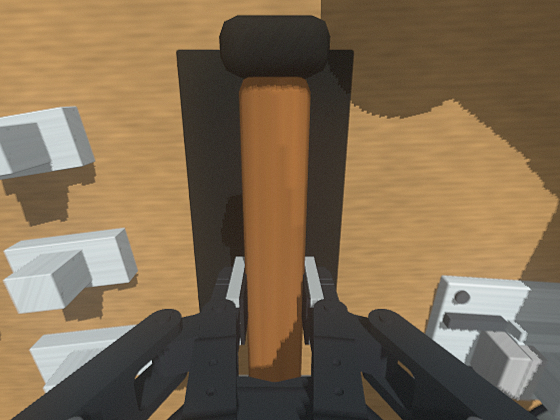

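```bash
python3 - <<'E'
from h import *
d=dict(np.load("w3.npz")); d2=dict(d); d2["c2w"]=d["mount"]
P=cloud(d2)
for r in range(90,255,20): 
    q=P[r,262:288]; print(r,np.median(q,0).round(4))
E
```

```text
90 [-0.0181 -0.0008 -0.0866]
110 [-0.0182 -0.0008 -0.08  ]
130 [-0.0184 -0.0008 -0.0731]
150 [-0.0185 -0.0008 -0.066 ]
170 [-0.0186 -0.0008 -0.0586]
190 [-0.0185 -0.0008 -0.0508]
210 [-0.0184 -0.0008 -0.0427]
230 [-0.0186 -0.0009 -0.0344]
250 [-0.0185 -0.0009 -0.0255]
```

```bash
python3 -m crank '[[[0,0.4,0.1],[0,0,0]],[[0,0.8,0.2],[0,0,0]],[[0,0.8,0.3],[0,0,0]],[[0,0.8,0.3],[0,0,0]],[[0,0.8,0.3],[0.1,0,0]],[[0,0.8,0.3],[0.2,0,0]],[[0,0.6,0.2],[0.2,0,0]],[[0,0.3,0.1],[0.2,0,0]]]'; python3 -m crank '[[[0,0,0],[0,0,0]],[[0,0,0],[0,0,0]],[[0,0,0],[0,0,0]],[[0,0,0],[0,0,0]],[[0,0,0],[0,0,0]],[[0,0,0],[0,0,0]],[[0,0,0],[0,0,0]],[[0,0,0],[0,0,0]]]';  cat > mf.py <<'E'
from h import *
ex=np.array([.9938,-.1115,0]);ey=np.array([.1115,.9938,0]);O=np.array([.595,.0518,0])
def head():
    s,M=pose(); h=s["eef_pos"]+M@np.array([-.0055,-.0008,.084]); r=h-O
    print("t %.2f head mould x %.4f y %.4f z %.4f | face gap to centre boss (|y|-63mm) %.4f | heading %.2f pitch %.3f roll %.3f F %s w %.4f"%(s["t"],r@ex,r@ey,h[2],abs(r@ey)-.063,np.degrees(np.arctan2(M[1,2],M[0,2])),M[2,2],M[2,1],s["ft_force"].round(1),s["grip_width"]))
E
python3 -c "
from mf import *
head()"
```

```text
t: 6.35
eef_pos: [0.5032, -0.0235, 0.1258]
orientation: [0.038, 0.707, -0.038, 0.705]
ft_force: [-0.6, -0.2, -2.6]
grip_width: 0.0244
t: 7.02
eef_pos: [0.5034, -0.0259, 0.1268]
orientation: [0.039, 0.706, -0.039, 0.706]
ft_force: [0.5, -0.3, -2.4]
grip_width: 0.0239
t 7.02 head mould x 0.0016 y -0.0880 z 0.1323 | face gap to centre boss (|y|-63mm) 0.0250 | heading -6.26 pitch 0.000 roll -0.000 F [ 0.5 -0.3 -2.4] w 0.0239
```

```bash
python3 -m crank '[[[0.3,0,0],[0,0,0]],[[0.4,0.1,0],[0,0,0]],[[0.4,0.1,0],[0,0,0]],[[0.4,0.1,0],[0,0,0]],[[0.2,0.1,0],[0,0,0]],[[0.14,0.1,0],[0,0,0]],[[0,0,0],[0,0,0]],[[0,0,0],[0,0,0]]]'; python3 -c "
from mf import *
head()
d=snap('wrist'); save(d['frame'],'w4'); d=snap('scene'); save(cv2.resize(d['frame'][200:320,240:400],None,fx=5,fy=5),'s4')"
```

```text
t: 7.68
eef_pos: [0.5053, -0.0105, 0.0716]
orientation: [0.038, 0.706, -0.038, 0.706]
ft_force: [0.2, -0.5, -2.4]
grip_width: 0.0243
t 7.68 head mould x 0.0018 y -0.0725 z 0.0771 | face gap to centre boss (|y|-63mm) 0.0095 | heading -6.20 pitch 0.000 roll -0.000 F [ 0.2 -0.5 -2.4] w 0.0243
```

View pics/s4.png

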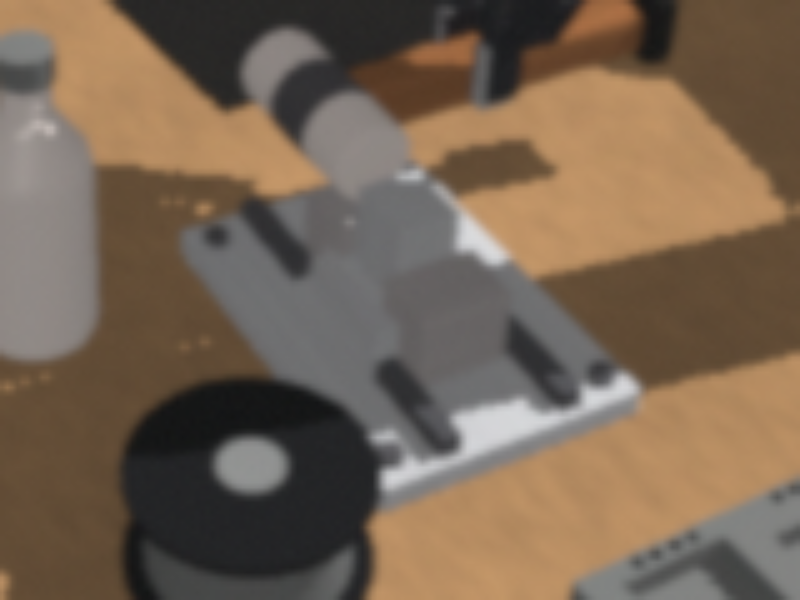

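View pics/w4.png

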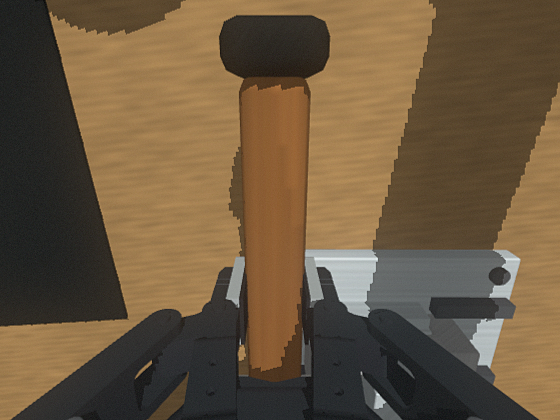

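```bash
python3 -m crank '[[[0,0.1,0],[0,0,0]],[[0,0.1,0],[0,0,0]],[[0,0.08,0],[0,0,0]],[[0,0.06,0],[0,0,0]],[[0,0.06,0],[0,0,0]],[[0,0,0],[0,0,0]],[[0,0,0],[0,0,0]],[[0,0,0],[0,0,0]]]'; python3 -c "
from mf import *
head()
d=snap('scene'); save(cv2.resize(d['frame'][200:320,240:400],None,fx=5,fy=5),'s5')"
```

```text
t: 8.45
eef_pos: [0.5064, 0.0005, 0.0718]
orientation: [0.038, 0.706, -0.039, 0.706]
ft_force: [-2.0, -5.5, -1.8]
grip_width: 0.0245
t 8.45 head mould x 0.0017 y -0.0614 z 0.0773 | face gap to centre boss (|y|-63mm) -0.0016 | heading -6.26 pitch 0.000 roll -0.001 F [-2.  -5.5 -1.8] w 0.0245
```

View pics/s5.png

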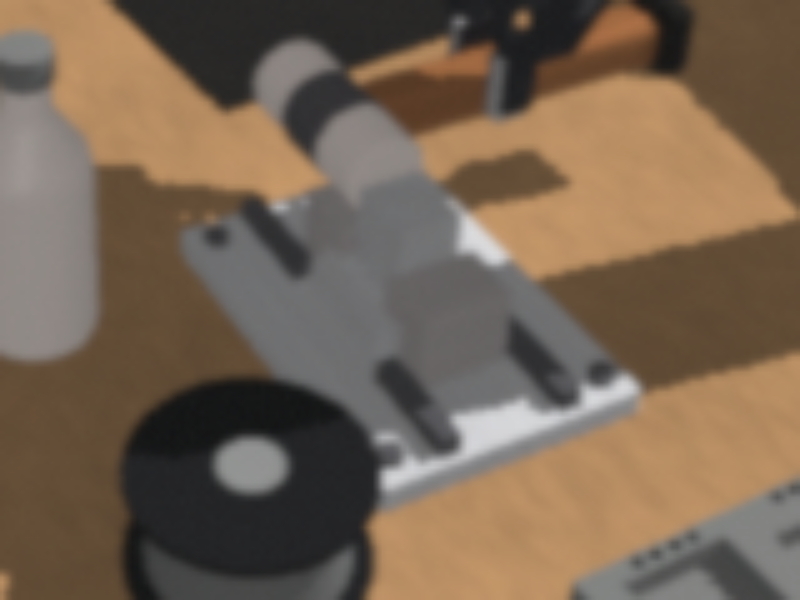

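```bash
python3 -m crank '[[[0,0.05,0],[0,0,0]],[[0,0.05,0],[0,0,0]],[[0,0,0],[0,0,0]],[[0,0,0],[0,0,0]],[[0,0,0],[0,0,0]],[[0,0,0],[0,0,0]],[[0,0,0],[0,0,0]],[[0,0,0],[0,0,0]]]'; python3 -c "
from mf import *
head()
d=snap('scene'); save(cv2.resize(d['frame'][200:320,240:400],None,fx=5,fy=5),'s6')"
```

```text
t: 9.17
eef_pos: [0.5068, 0.0033, 0.0718]
orientation: [0.038, 0.706, -0.039, 0.706]
ft_force: [-1.7, -6.1, -0.6]
grip_width: 0.0242
t 9.17 head mould x 0.0017 y -0.0586 z 0.0773 | face gap to centre boss (|y|-63mm) -0.0044 | heading -6.27 pitch 0.000 roll -0.002 F [-1.7 -6.1 -0.6] w 0.0242
```

View pics/s6.png

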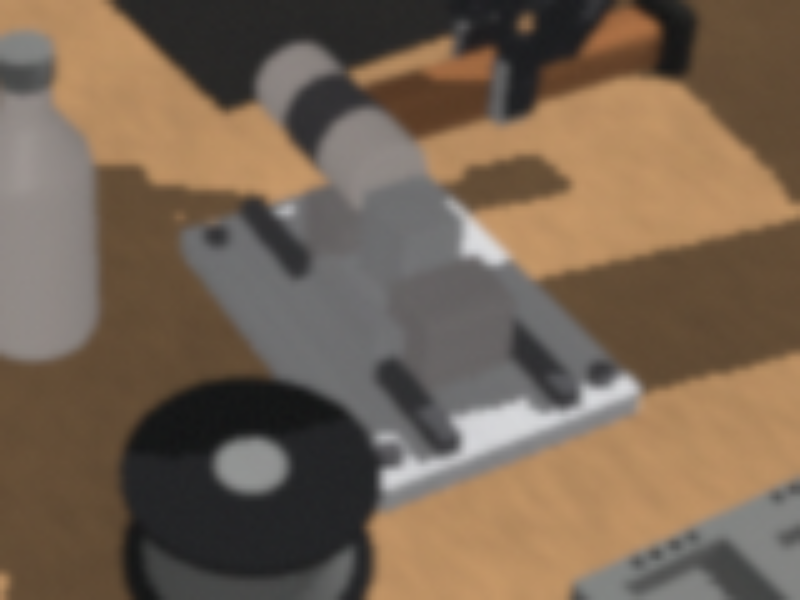

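```bash
python3 -m crank '[[[0,-0.2,0],[0,0,0]],[[-0.1,-0.2,0],[0,0,0]],[[-0.6,0,0],[0,0,0]],[[-0.6,0.2,0],[0,0,0]],[[0,0.6,0],[0,0,0]],[[0,0.8,0],[0,0,0]],[[0,0.8,0],[0,0,0]],[[0,0.8,0],[0,0,0]]]'; python3 -m crank '[[[0,0.8,0],[0,0,0]],[[0,0.5,0],[0,0,0]],[[0,0.35,0],[0,0,0]],[[0,0,0],[0,0,0]],[[0.5,0,0],[0,0,0]],[[0.6,0,0],[0,0,0]],[[0.2,0,0],[0,0,0]],[[0,0,0],[0,0,0]]]'; python3 -c "
from mf import *
head()"
```

```text
t: 9.88
eef_pos: [0.516, 0.0884, 0.111]
orientation: [0.039, 0.706, -0.038, 0.706]
ft_force: [0.4, -0.1, -3.2]
grip_width: 0.0242
t: 10.55
eef_pos: [0.5205, 0.136, 0.0706]
orientation: [0.039, 0.707, -0.039, 0.705]
ft_force: [-0.5, 0.4, -2.3]
grip_width: 0.0242
t 10.55 head mould x 0.0006 y 0.0748 z 0.0759 | face gap to centre boss (|y|-63mm) 0.0118 | heading -6.28 pitch -0.002 roll -0.001 F [-0.5  0.4 -2.3] w 0.0242
```

```bash
python3 -m crank '[[[0,-0.1,0],[0,0,0]],[[0,-0.1,0],[0,0,0]],[[0,-0.1,0],[0,0,0]],[[0,-0.1,0],[0,0,0]],[[0,-0.07,0],[0,0,0]],[[0,-0.05,0],[0,0,0]],[[0,0,0],[0,0,0]],[[0,0,0],[0,0,0]]]'; python3 -c "
from mf import *
head()
d=snap('scene'); save(cv2.resize(d['frame'][200:320,240:400],None,fx=5,fy=5),'s7')"
```

```text
t: 11.22
eef_pos: [0.5201, 0.122, 0.0723]
orientation: [0.039, 0.705, -0.038, 0.707]
ft_force: [-0.3, 5.8, -0.8]
grip_width: 0.0243
t 11.22 head mould x 0.0017 y 0.0609 z 0.0779 | face gap to centre boss (|y|-63mm) -0.0021 | heading -6.20 pitch 0.002 roll 0.002 F [-0.3  5.8 -0.8] w 0.0243
```

View pics/s7.png

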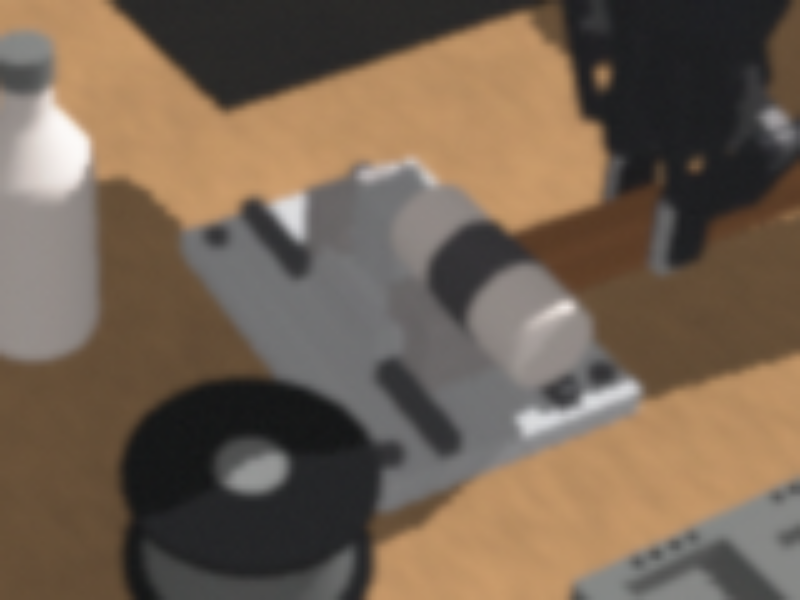

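```bash
python3 -m crank '[[[0,-0.06,0],[0,0,0]],[[0,0,0],[0,0,0]],[[0,0,0],[0,0,0]],[[0,0.2,0],[0,0,0]],[[-0.1,0.2,0],[0,0,0]],[[-0.6,0,0],[0,0,0]],[[-0.6,0,0],[0,0,0]],[[0,0,0],[0,0,0]]]'; python3 -c "
from mf import *
head()
d=snap('scene'); save(cv2.resize(d['frame'][200:320,240:400],None,fx=5,fy=5),'s8'); np.savez('s8.npz',**d)
d=snap('top'); save(cv2.resize(d['frame'][165:235,170:270],None,fx=7,fy=7,interpolation=cv2.INTER_CUBIC),'t8'); np.savez('t8.npz',**d)
"
```

```text
t: 11.93
eef_pos: [0.5232, 0.1319, 0.1142]
orientation: [0.038, 0.704, -0.038, 0.708]
ft_force: [1.9, -0.0, -1.4]
grip_width: 0.0241
t 11.93 head mould x 0.0037 y 0.0710 z 0.1203 | face gap to centre boss (|y|-63mm) 0.0080 | heading -6.22 pitch 0.007 roll 0.001 F [ 1.9 -0.  -1.4] w 0.0241
```

View pics/s8.png

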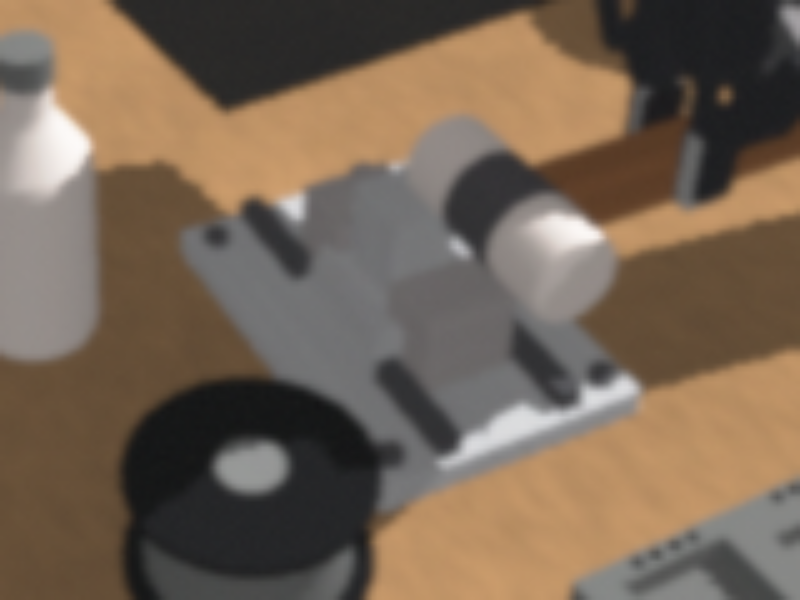

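View pics/t8.png

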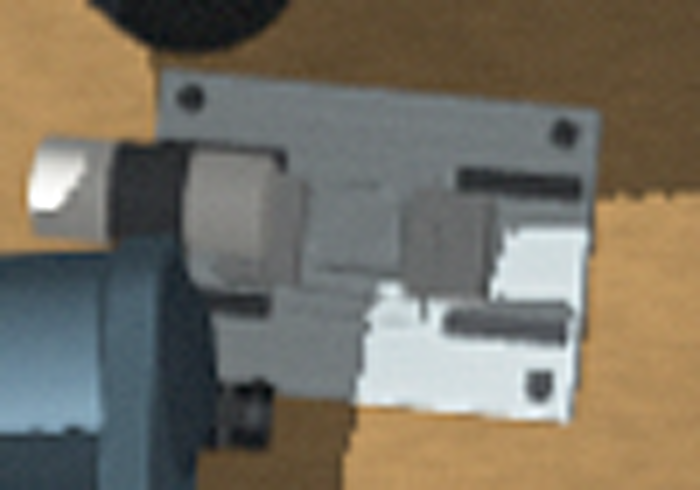

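```bash
python3 - <<'E'
from mf import *
d=dict(np.load("t8.npz"))
def z(x,y): return (170+x/7-.43,165+y/7-.43)
for n,uv,zz in [("r outer",z(492,245),.053),("r lip",z(403,240),.053),("l lip",z(303,235),.053),("boss -y edge",z(403,230),.075),("boss+y",z(315,220),.075)]:
    p=onz(d,[uv],zz)[0]-O; print(n,(p@ex).round(4),(p@ey).round(4))
c=[onz(d,[z(*q)],.015)[0] for q in [(163,70),(601,108),(570,422)]]; print(((c[0]+c[2])/2-O).round(4), np.degrees(np.arctan2(*(c[0]-c[1])[1::-1])))
E
```

```text
r outer 0.0001 -0.0564
r lip -0.0012 -0.0204
l lip -0.0029 0.0201
boss -y edge 0.0008 -0.0223
boss+y 0.0015 0.013
[-0.0016 -0.001   0.015 ] 83.87253496516668
```

```bash
python3 -m crank '[[[0,-0.4,0],[0,0,0]],[[0,-0.8,0],[0,0,0]],[[0,-0.8,0],[0,0,0]],[[0,-0.8,0],[0,0,0]],[[0,-0.8,0],[0,0,0]],[[0,-0.8,0],[0,0,0]],[[0,-0.45,0],[0,0,0]],[[0,0,0],[0,0,0]]]'; python3 -m crank '[[[0.4,0,0],[0,0,0]],[[0.6,0,0],[0,0,0]],[[0.4,0,0],[0,0,0]],[[0,0,0],[0,0,0]],[[0,0.1,0],[0,0,0]],[[0,0.1,0],[0,0,0]],[[0,0,0],[0,0,0]],[[0,0,0],[0,0,0]]]';python3 -c "
from mf import *
head()"
```

```text
t: 12.7
eef_pos: [0.5036, -0.0158, 0.1092]
orientation: [0.04, 0.707, -0.04, 0.705]
ft_force: [0.1, 0.7, -3.2]
grip_width: 0.0241
t: 13.37
eef_pos: [0.5056, -0.0067, 0.0689]
orientation: [0.038, 0.706, -0.038, 0.706]
ft_force: [-0.4, 0.1, -2.4]
grip_width: 0.0241
t 13.37 head mould x 0.0017 y -0.0686 z 0.0744 | face gap to centre boss (|y|-63mm) 0.0056 | heading -6.18 pitch 0.000 roll -0.000 F [-0.4  0.1 -2.4] w 0.0241
```

```bash
python3 -m crank '[[[-0.1,0.1,0],[0,0,0]],[[0,0.1,0],[0,0,0]],[[0,0.1,0],[0,0,0]],[[0,0.1,0],[0,0,0]],[[0,0.08,0],[0,0,0]],[[0,0,0],[0,0,0]],[[0,0,0],[0,0,0]],[[0,0,0],[0,0,0]]]';python3 -c "
from mf import *
head()"
```

```text
t: 14.03
eef_pos: [0.5071, 0.0065, 0.0719]
orientation: [0.038, 0.706, -0.039, 0.706]
ft_force: [-2.2, -5.1, -1.6]
grip_width: 0.0243
t 14.03 head mould x 0.0017 y -0.0554 z 0.0774 | face gap to centre boss (|y|-63mm) -0.0076 | heading -6.26 pitch 0.000 roll -0.002 F [-2.2 -5.1 -1.6] w 0.0243
```

```bash
python3 -m crank '[[[0,-0.2,0],[0,0,0]],[[-0.1,-0.2,0],[0,0,0]],[[-0.6,0,0],[0,0,0]],[[-0.6,0.2,0],[0,0,0]],[[0,0.6,0],[0,0,0]],[[0,0.8,0],[0,0,0]],[[0,0.8,0],[0,0,0]],[[0,0.8,0],[0,0,0]]]'; python3 -m crank '[[[0,0.8,0],[0,0,0]],[[0,0.5,0],[0,0,0]],[[0,0.35,0],[0,0,0]],[[0,0,0],[0,0,0]],[[0.5,0,0],[0,0,0]],[[0.6,0,0],[0,0,0]],[[0.2,0,0],[0,0,0]],[[0,0,0],[0,0,0]]]'; python3 -c "
from mf import *
head()"
```

```text
t: 14.7
eef_pos: [0.5163, 0.0914, 0.111]
orientation: [0.039, 0.706, -0.039, 0.706]
ft_force: [1.1, -0.3, -2.2]
grip_width: 0.0243
t: 15.37
eef_pos: [0.5199, 0.1389, 0.0697]
orientation: [0.039, 0.708, -0.039, 0.704]
ft_force: [0.1, 0.7, -3.1]
grip_width: 0.0247
t 15.37 head mould x -0.0004 y 0.0776 z 0.0748 | face gap to centre boss (|y|-63mm) 0.0146 | heading -6.29 pitch -0.004 roll -0.001 F [ 0.1  0.7 -3.1] w 0.0247
```

```bash
python3 -m crank '[[[-0.02,-0.15,0],[0,0,0]],[[0,-0.15,0],[0,0,0]],[[0,-0.12,0],[0,0,0]],[[0,-0.12,0],[0,0,0]],[[0,-0.12,0],[0,0,0]],[[0,-0.12,0],[0,0,0]],[[0,0,0],[0,0,0]],[[0,0,0],[0,0,0]]]';python3 -c "
from mf import *
head()"
```

```text
t: 16.03
eef_pos: [0.5196, 0.117, 0.073]
orientation: [0.039, 0.705, -0.038, 0.707]
ft_force: [0.3, 5.1, -1.1]
grip_width: 0.0237
t 16.03 head mould x 0.0017 y 0.0559 z 0.0787 | face gap to centre boss (|y|-63mm) -0.0071 | heading -6.21 pitch 0.002 roll 0.001 F [ 0.3  5.1 -1.1] w 0.0237
```

```bash
python3 -m crank '[[[0,0.2,0],[0,0,0]],[[-0.1,0.2,0],[0,0,0]],[[-0.6,0,0],[0,0,0]],[[-0.6,-0.2,0],[0,0,0]],[[0,-0.6,0],[0,0,0]],[[0,-0.8,0],[0,0,0]],[[0,-0.8,0],[0,0,0]],[[0,-0.8,0],[0,0,0]]]'; python3 -m crank '[[[0,-0.8,0],[0,0,0]],[[0,-0.5,0],[0,0,0]],[[0,-0.35,0],[0,0,0]],[[0,0,0],[0,0,0]],[[0.5,0,0],[0,0,0]],[[0.6,0,0],[0,0,0]],[[0.22,0,0],[0,0,0]],[[0,0,0],[0,0,0]]]'; python3 -c "
from mf import *
head()"
```

```text
t: 16.7
eef_pos: [0.5098, 0.0323, 0.1116]
orientation: [0.038, 0.706, -0.038, 0.706]
ft_force: [-0.2, -0.8, -2.6]
grip_width: 0.0245
t: 17.37
eef_pos: [0.5029, -0.015, 0.0697]
orientation: [0.039, 0.708, -0.038, 0.704]
ft_force: [-0.0, 0.2, -3.6]
grip_width: 0.0243
t 17.37 head mould x -0.0001 y -0.0771 z 0.0748 | face gap to centre boss (|y|-63mm) 0.0141 | heading -6.19 pitch -0.005 roll 0.001 F [-0.   0.2 -3.6] w 0.0243
```

```bash
python3 -m crank '[[[-0.02,0.15,0],[0,0,0]],[[0,0.15,0],[0,0,0]],[[0,0.12,0],[0,0,0]],[[0,0.12,0],[0,0,0]],[[0,0.12,0],[0,0,0]],[[0,0.12,0],[0,0,0]],[[0,0.1,0],[0,0,0]],[[0,0,0],[0,0,0]]]';python3 -m crank '[[[0,0,0],[0,0,0]],[[0,-0.2,0],[0,0,0]],[[-0.1,-0.2,0],[0,0,0]],[[-0.6,0,0],[0,0,0]],[[-0.5,0.2,0],[0,0,0]],[[0,0.6,0],[0,0,0]],[[0,0.8,0],[0,0,0]],[[0,0.8,0],[0,0,0]]]'; python3 -m crank '[[[0,0.8,0],[0,0,0]],[[0,0.8,0],[0,0,0]],[[0,0.5,0],[0,0,0]],[[0,0.4,0],[0,0,0]],[[0.4,0,0],[0,0,0]],[[0.6,0,0],[0,0,0]],[[0.2,0,0],[0,0,0]],[[0,0,0],[0,0,0]]]'; python3 -c "
from mf import *
head()"
```

```text
t: 18.03
eef_pos: [0.5079, 0.0097, 0.0729]
orientation: [0.038, 0.706, -0.039, 0.706]
ft_force: [-2.1, -5.3, 0.1]
grip_width: 0.0241
t: 18.7
eef_pos: [0.5141, 0.0701, 0.1088]
orientation: [0.039, 0.706, -0.039, 0.706]
ft_force: [-0.5, 0.4, -2.1]
grip_width: 0.0244
t: 19.37
eef_pos: [0.5199, 0.1436, 0.0696]
orientation: [0.038, 0.708, -0.039, 0.704]
ft_force: [-0.2, 0.0, -2.5]
grip_width: 0.0245
t 19.37 head mould x -0.0008 y 0.0822 z 0.0746 | face gap to centre boss (|y|-63mm) 0.0192 | heading -6.27 pitch -0.005 roll -0.001 F [-0.2  0.  -2.5] w 0.0245
```

```bash
python3 -m crank '[[[-0.02,-0.2,0],[0,0,0]],[[0,-0.2,0],[0,0,0]],[[0,-0.14,0],[0,0,0]],[[0,-0.13,0],[0,0,0]],[[0,-0.13,0],[0,0,0]],[[0,-0.13,0],[0,0,0]],[[0,-0.12,0],[0,0,0]],[[0,0,0],[0,0,0]]]';python3 -c "
from mf import *
head()"; python3 -m crank '[[[0,0,0],[0,0,0]],[[0,0.2,0],[0,0,0]],[[-0.1,0.2,0],[0,0,0]],[[-0.6,0,0],[0,0,0]],[[-0.6,0,0],[0,0,0]],[[0,0,0],[0,0,0]],[[0,0,0],[0,0,0]],[[0,0,0],[0,0,0]]]'; python3 -c "
from mf import *
head()
d=snap('top'); save(cv2.resize(d['frame'][165:235,170:270],None,fx=7,fy=7,interpolation=cv2.INTER_CUBIC),'t9'); np.savez('t9.npz',**d)
"
```

```text
t: 20.03
eef_pos: [0.5189, 0.1133, 0.0734]
orientation: [0.039, 0.706, -0.038, 0.706]
ft_force: [-0.6, 5.7, -1.6]
grip_width: 0.0241
t 20.03 head mould x 0.0015 y 0.0521 z 0.0790 | face gap to centre boss (|y|-63mm) -0.0109 | heading -6.22 pitch 0.001 roll 0.002 F [-0.6  5.7 -1.6] w 0.0241
t: 20.7
eef_pos: [0.5194, 0.1249, 0.111]
orientation: [0.038, 0.706, -0.039, 0.706]
ft_force: [-0.0, -0.2, -3.0]
grip_width: 0.0241
t 20.70 head mould x 0.0007 y 0.0637 z 0.1164 | face gap to centre boss (|y|-63mm) 0.0007 | heading -6.24 pitch -0.001 roll -0.000 F [-0.  -0.2 -3. ] w 0.0241
```

View pics/t9.png

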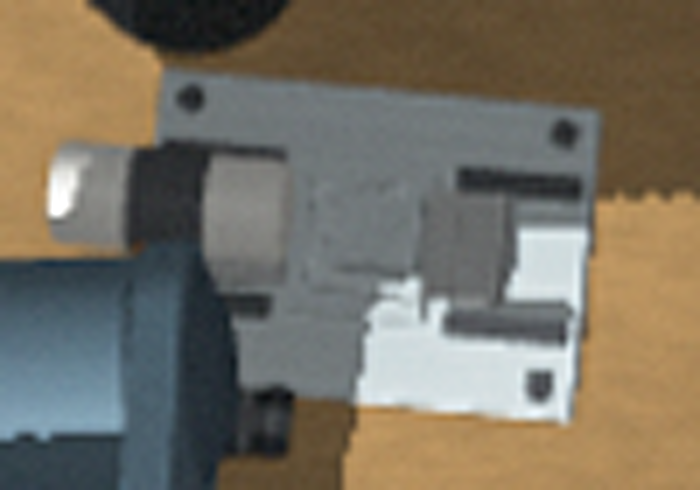

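```bash
python3 -m crank '[[[0,-0.4,0],[0,0,0]],[[0,-0.8,0],[0,0,0]],[[0,-0.8,0],[0,0,0]],[[0,-0.8,0],[0,0,0]],[[0,-0.8,0],[0,0,0]],[[0,-0.8,0],[0,0,0]],[[0,-0.45,0],[0,0,0]],[[0,0,0],[0,0,0]]]'; python3 -m crank '[[[0.4,0,0],[0,0,0]],[[0.6,0,0],[0,0,0]],[[0.25,0,0],[0,0,0]],[[0,0,0],[0,0,0]],[[0,0,0],[0,0,0]],[[0,0,0],[0,0,0]],[[0,0,0],[0,0,0]],[[0,0,0],[0,0,0]]]';python3 -c "
from mf import *
head()"
```

```text
t: 21.42
eef_pos: [0.5032, -0.0224, 0.111]
orientation: [0.039, 0.707, -0.04, 0.705]
ft_force: [0.8, -0.4, -2.3]
grip_width: 0.0242
t: 22.08
eef_pos: [0.5047, -0.0197, 0.0751]
orientation: [0.038, 0.706, -0.038, 0.707]
ft_force: [-0.0, -0.4, -3.4]
grip_width: 0.0244
t 22.08 head mould x 0.0023 y -0.0816 z 0.0807 | face gap to centre boss (|y|-63mm) 0.0186 | heading -6.21 pitch 0.002 roll -0.000 F [-0.  -0.4 -3.4] w 0.0244
```

```bash
python3 -m crank '[[[0.06,0.2,0],[0,0,0]],[[0.02,0.2,0],[0,0,0]],[[0,0.17,0],[0,0,0]],[[0,0.14,0],[0,0,0]],[[0,0.14,0],[0,0,0]],[[0,0.14,0],[0,0,0]],[[0,0.14,0],[0,0,0]],[[0,0,0],[0,0,0]]]';python3 -c "
from mf import *
head()"; python3 -m crank '[[[0,0,0],[0,0,0]],[[0,-0.2,0],[0,0,0]],[[-0.1,-0.2,0],[0,0,0]],[[-0.6,0,0],[0,0,0]],[[-0.6,0.2,0],[0,0,0]],[[0,0.6,0],[0,0,0]],[[0,0.8,0],[0,0,0]],[[0,0.8,0],[0,0,0]]]'; python3 -m crank '[[[0,0.8,0],[0,0,0]],[[0,0.8,0],[0,0,0]],[[0,0.5,0],[0,0,0]],[[0,0.4,0],[0,0,0]],[[0.4,0,0],[0,0,0]],[[0.6,0,0],[0,0,0]],[[0.2,0,0],[0,0,0]],[[0,0,0],[0,0,0]]]'; python3 -c "
from mf import *
head()"
```

```text
t: 22.75
eef_pos: [0.508, 0.0141, 0.0722]
orientation: [0.038, 0.706, -0.039, 0.706]
ft_force: [-1.5, -4.4, -1.3]
grip_width: 0.0243
t 22.75 head mould x 0.0018 y -0.0477 z 0.0777 | face gap to centre boss (|y|-63mm) -0.0153 | heading -6.23 pitch 0.001 roll -0.001 F [-1.5 -4.4 -1.3] w 0.0243
t: 23.42
eef_pos: [0.5143, 0.074, 0.1113]
orientation: [0.039, 0.706, -0.039, 0.706]
ft_force: [-0.1, 0.7, -3.7]
grip_width: 0.0245
t: 24.08
eef_pos: [0.5203, 0.1474, 0.0722]
orientation: [0.038, 0.708, -0.039, 0.704]
ft_force: [-0.2, 0.4, -3.2]
grip_width: 0.0243
t 24.08 head mould x -0.0009 y 0.0861 z 0.0772 | face gap to centre boss (|y|-63mm) 0.0231 | heading -6.27 pitch -0.006 roll -0.001 F [-0.2  0.4 -3.2] w 0.0243
```

```bash
python3 -m crank '[[[0,-0.25,0],[0,0,0]],[[0,-0.25,0],[0,0,0]],[[0,-0.2,0],[0,0,0]],[[0,-0.15,0],[0,0,0]],[[0,-0.15,0],[0,0,0]],[[0,-0.14,0],[0,0,0]],[[0,-0.13,0],[0,0,0]],[[0,0,0],[0,0,0]]]';python3 -c "
from mf import *
head()"; python3 -m crank '[[[0,0,0],[0,0,0]],[[0,0.2,0],[0,0,0]],[[-0.1,0.2,0],[0,0,0]],[[-0.6,0,0],[0,0,0]],[[-0.6,0,0],[0,0,0]],[[0,0,0],[0,0,0]],[[0,0,0],[0,0,0]],[[0,0,0],[0,0,0]]]'; python3 -c "
from mf import *
head()
d=snap('top'); save(cv2.resize(d['frame'][165:235,170:270],None,fx=7,fy=7,interpolation=cv2.INTER_CUBIC),'t10'); np.savez('t10.npz',**d)
"
```

```text
t: 24.75
eef_pos: [0.5185, 0.1105, 0.0755]
orientation: [0.039, 0.706, -0.038, 0.706]
ft_force: [-0.8, 5.6, -2.1]
grip_width: 0.0243
t 24.75 head mould x 0.0014 y 0.0493 z 0.0810 | face gap to centre boss (|y|-63mm) -0.0137 | heading -6.23 pitch 0.001 roll 0.002 F [-0.8  5.6 -2.1] w 0.0243
t: 25.42
eef_pos: [0.5191, 0.1223, 0.1131]
orientation: [0.038, 0.706, -0.039, 0.706]
ft_force: [-0.1, 0.2, -2.4]
grip_width: 0.0243
t 25.42 head mould x 0.0008 y 0.0610 z 0.1185 | face gap to centre boss (|y|-63mm) -0.0020 | heading -6.24 pitch -0.001 roll -0.000 F [-0.1  0.2 -2.4] w 0.0243
```

View pics/t10.png

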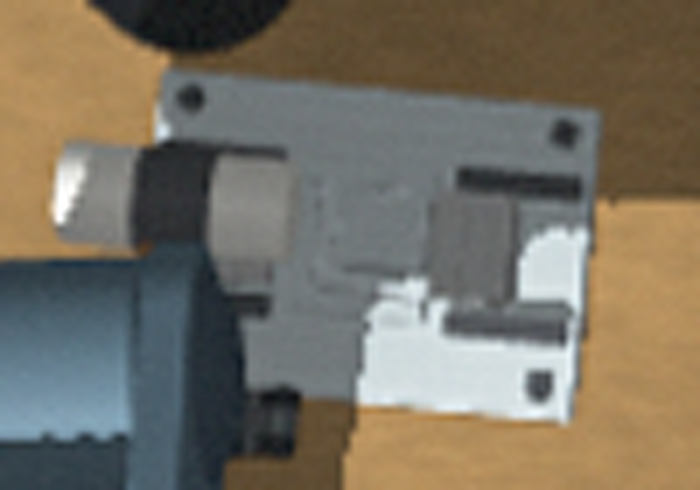

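```bash
python3 -m crank '[[[0,-0.5,0],[0,0,0]],[[0,-0.9,0],[0,0,0]],[[0,-1,0],[0,0,0]],[[0,-1,-0.2],[0,0,0]],[[0,-1,-0.2],[0,0,0]],[[0,-1,-0.2],[0,0,0]],[[0,-1,-0.2],[0,0,0]],[[0,-1,-0.2],[0,0,0]]]';  python3 -m crank '[[[0,-1,-0.2],[-0.2,0,0]],[[0,-1,-0.2],[-0.3,0,0]],[[0,-0.6,0],[-0.2,0,0]],[[0,-0.2,0],[0,0,0]],[[0,0,0],[0,0,0]],[[0,0,0],[0,0,0]],[[0,0,0],[0,0,0]],[[0,0,0],[0,0,0]]]'; python3 -c "
from mf import *
s,M=pose(); print(np.degrees(np.arctan2(M[1,2],M[0,2]))); to([.4432,-.1826,.0205])
d=snap('top'); save(cv2.resize(d['frame'][165:235,170:270],None,fx=7,fy=7,interpolation=cv2.INTER_CUBIC),'t11'); np.savez('t11.npz',**d)
"
```

```text
t: 26.13
eef_pos: [0.4642, -0.0961, 0.1127]
orientation: [0.039, 0.707, -0.038, 0.705]
ft_force: [0.8, -1.0, -2.4]
grip_width: 0.0242
t: 26.8
eef_pos: [0.4465, -0.1764, 0.1135]
orientation: [0.013, 0.707, -0.013, 0.707]
ft_force: [-0.6, 0.4, -3.1]
grip_width: 0.0244
-2.1415530951617563
t 26.8 pos [ 0.4465 -0.1764  0.1135] tool shift/0.03: [ 3.1  -0.21 -0.1 ] world d [-0.0033 -0.0062 -0.093 ]
```

View pics/t11.png

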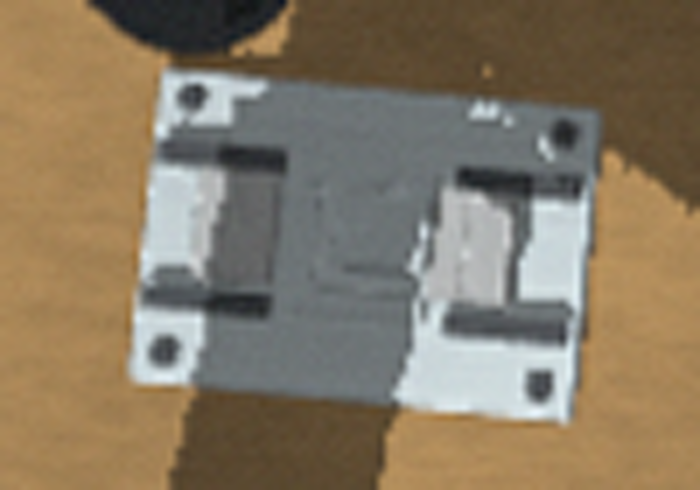

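```bash
python3 - <<'E'
from mf import *
d=dict(np.load("t11.npz"))
def z(x,y): return (170+x/7-.43,165+y/7-.43)
c=onz(d,[z(192,97),z(565,133),z(163,350),z(540,386)],.016)
O2=c.mean(0); y2=(c[0]-c[1]+c[2]-c[3]); y2/=np.linalg.norm(y2); print("O2",O2,np.degrees(np.arctan2(y2[1],y2[0]))-90)
for n,uv,zz in [("l outer",z(191,225),.053),("l lip",z(279,232),.053),("r lip",z(434,245),.053),("r outer",z(513,250),.053)]:
    p=onz(d,[uv],zz)[0]-O2; print(n,(p@y2).round(4))
P=cloud(d); q=(P-O2)@y2; xx=(P-O2)@np.array([y2[1],-y2[0],0])
# depth profile
m=(abs(xx)<.012)&(abs(q)<.08)
for lo in np.arange(-.07,.07,.004):
    k=m&(q>=lo)&(q<lo+.004); print(round(lo*1000),k.sum(), np.round(np.median(P[k][:,2])*1000) if k.sum() else None,end="; ")
E
```

```text
O2 [0.59504112 0.05098115 0.016     ] -6.616354714740396
l outer 0.0664
l lip 0.0307
r lip -0.0322
r outer -0.0642
-70 10 15.0; -66 21 21.0; -62 11 55.0; -58 12 54.0; -54 11 51.0; -50 13 55.0; -46 12 54.0; -42 12 54.0; -38 13 54.0; -34 20 58.0; -30 13 77.0; -26 11 77.0; -22 12 75.0; -18 10 76.0; -14 12 76.0; -10 13 76.0; -6 12 77.0; -2 12 76.0; 2 10 75.0; 6 0 None; 10 13 38.0; 14 9 35.0; 18 6 18.0; 22 11 17.0; 26 13 17.0; 30 19 21.0; 34 20 52.0; 38 11 55.0; 42 13 56.0; 46 9 54.0; 50 12 53.0; 54 15 56.0; 58 11 54.0; 62 9 53.0; 66 0 None;
```

```bash
python3 - <<'E'
from mf import *
y2=np.array([np.sin(np.radians(6.4)),np.cos(np.radians(6.4)),0]); x2=np.array([y2[1],-y2[0],0])
for n in ("top0","t8","t9","t10","t11"):
    d=dict(np.load(n+".npz")); g=cv2.cvtColor(d["frame"],cv2.COLOR_RGB2GRAY).astype(np.float32)
    # sample image + depth along y at x offsets, plane z=.053, 0.5mm
    ys=np.arange(-.08,.08,.0005); prof=[];dp=[]
    for xo in np.arange(-.008,.009,.002):
        pts=O+ys[:,None]*y2+xo*x2; pts[:,2]=.053
        uv=proj(d,pts).astype(np.float32)
        dp.append(cv2.remap(d["depth"],uv[:,0][None],uv[:,1][None],cv2.INTER_NEAREST)[0])
        prof.append(cv2.remap(g,uv[:,0][None],uv[:,1][None],cv2.INTER_LINEAR)[0])
    p0=O.copy(); p0[2]=.053
    c=np.linalg.inv(d["c2w"]); ref=-( (O+ys[:,None]*y2+np.array([0,0,.053]))@c[:3,:3].T+c[:3,3])[:,2]
    hgt=.053+(ref-np.median(np.array(dp),0))  # approx
    lo=(hgt>.040)
    tr=[(float(round(ys[i]*1000,1)),int(lo[i])) for i in range(1,len(ys)) if lo[i]!=lo[i-1]]
    fr=(np.array(dp)>0); frac=((.053+ref-np.array(dp)>.04)&fr).mean(0)
    print(n,tr); print("   r outer 50%:", [float(round(ys[i]*1000,1)) for i in range(1,len(ys)) if (frac[i]>.5)!=(frac[i-1]>.5)])
E
```

```text
top0 [(-52.0, 1), (50.0, 0)]
   r outer 50%: [-52.0, 50.0]
t8 [(-55.0, 1), (18.5, 0), (19.5, 1)]
   r outer 50%: [-55.0, 18.5, 19.5]
t9 [(-61.0, 1), (10.5, 0), (25.0, 1)]
   r outer 50%: [-61.0, 10.5, 25.0]
t10 [(-64.5, 1), (7.5, 0), (22.5, 1)]
   r outer 50%: [-64.0, 7.5, 22.5]
t11 [(-64.0, 1), (8.5, 0), (9.5, 1), (10.0, 0), (30.5, 1), (64.5, 0)]
   r outer 50%: [-64.0, 8.5, 9.5, 10.0, 30.5, 64.5]
```

```bash
python3 -m crank '[[[-0.1,0.5,0.1],[0,0,0]],[[0,0.9,0.2],[0,0,0]],[[0,1,0.2],[0,0,0]],[[0,1,0.2],[0,0,0]],[[0,1,0.2],[0,0,0]],[[0,1,0.2],[0,0,0]],[[0,1,0.2],[0,0,0]],[[0,1,0.2],[0,0,0]]]';  python3 -m crank '[[[0,1,0.2],[0,0,0]],[[0,1,0.2],[0.1,0,0]],[[0,0.8,0.1],[0.2,0,0]],[[0,0.5,0],[0.2,0,0]],[[0,0.1,0],[0.2,0,0]],[[0,0,0],[0,0,0]],[[0,0,0],[0,0,0]],[[0,0,0],[0,0,0]]]'; python3 -c "
from mf import *
head()"
```

```text
t: 27.52
eef_pos: [0.5001, 0.0448, 0.117]
orientation: [0.013, 0.707, -0.013, 0.707]
ft_force: [-0.3, -0.8, -1.7]
grip_width: 0.0242
t: 28.18
eef_pos: [0.5197, 0.1436, 0.1168]
orientation: [0.038, 0.706, -0.038, 0.706]
ft_force: [0.0, 0.6, -3.0]
grip_width: 0.0244
t 28.18 head mould x -0.0011 y 0.0824 z 0.1223 | face gap to centre boss (|y|-63mm) 0.0194 | heading -6.20 pitch -0.000 roll -0.000 F [ 0.   0.6 -3. ] w 0.0244
```

```bash
python3 -m crank '[[[0.4,0,0],[0,0,0]],[[0.6,0,0],[0,0,0]],[[0.47,0,0],[0,0,0]],[[0,-0.2,0],[0,0,0]],[[0,-0.2,0],[0,0,0]],[[0,-0.2,0],[0,0,0]],[[0,0,0],[0,0,0]],[[0,0,0],[0,0,0]]]'; python3 -c "
from mf import *
head()"
```

```text
t: 28.85
eef_pos: [0.5188, 0.1252, 0.0738]
orientation: [0.039, 0.705, -0.039, 0.707]
ft_force: [-0.3, -0.8, -3.0]
grip_width: 0.0242
t 28.85 head mould x 0.0001 y 0.0638 z 0.0795 | face gap to centre boss (|y|-63mm) 0.0008 | heading -6.30 pitch 0.002 roll 0.000 F [-0.3 -0.8 -3. ] w 0.0242
```

.0638→.0470: 16.8 mm = 0.56 + 0.05 lag.

```bash
python3 -m crank '[[[0.06,-0.12,0],[0,0,0]],[[0,-0.12,0],[0,0,0]],[[0,-0.12,0],[0,0,0]],[[0,-0.1,0],[0,0,0]],[[0,-0.08,0],[0,0,0]],[[0,-0.08,0],[0,0,0]],[[0,0,0],[0,0,0]],[[0,0,0],[0,0,0]]]';python3 -c "
from mf import *
head()"
```

```text
t: 29.52
eef_pos: [0.5158, 0.1083, 0.0712]
orientation: [0.039, 0.706, -0.037, 0.706]
ft_force: [-0.9, 6.3, -2.4]
grip_width: 0.0244
t 29.52 head mould x -0.0010 y 0.0469 z 0.0767 | face gap to centre boss (|y|-63mm) -0.0161 | heading -6.18 pitch -0.000 roll 0.002 F [-0.9  6.3 -2.4] w 0.0244
```

```bash
python3 -m crank '[[[0,0,0],[0,0,0]],[[0,0.2,0],[0,0,0]],[[-0.1,0.2,0],[0,0,0]],[[-0.6,0,0],[0,0,0]],[[-0.7,0,0],[0,0,0]],[[0,-0.5,0],[0,0,0]],[[0,-0.9,0],[0,0,0]],[[0,-1,0],[0,0,0]]]'; python3 -m crank '[[[0,-1,-0.2],[0,0,0]],[[0,-1,-0.2],[0,0,0]],[[0,-1,-0.2],[0,0,0]],[[0,-1,-0.2],[0,0,0]],[[0,-1,-0.2],[0,0,0]],[[0,-1,-0.2],[-0.2,0,0]],[[0,-1,-0.1],[-0.3,0,0]],[[0,-0.8,0],[-0.2,0,0]]]';  python3 -m crank '[[[0,-0.2,0],[0,0,0]],[[0,0,0],[0,0,0]],[[0,0,0],[0,0,0]],[[0,0,0],[0,0,0]],[[0,0,0],[0,0,0]],[[0,0,0],[0,0,0]],[[0,0,0],[0,0,0]],[[0,0,0],[0,0,0]]]'; cat > chk.py <<'E'
from mf import *
import sys
def chk(d):
    y2=np.array([np.sin(np.radians(6.4)),np.cos(np.radians(6.4)),0]); x2=np.array([y2[1],-y2[0],0])
    ys=np.arange(-.08,.08,.0005); dp=[]
    for xo in np.arange(-.008,.009,.002):
        pts=O+ys[:,None]*y2+xo*x2; pts[:,2]=.053
        uv=proj(d,pts).astype(np.float32)
        dp.append(cv2.remap(d["depth"],uv[:,0][None],uv[:,1][None],cv2.INTER_NEAREST)[0])
    c=np.linalg.inv(d["c2w"]); ref=-((O+ys[:,None]*y2+np.array([0,0,.053]))@c[:3,:3].T+c[:3,3])[:,2]
    dp=np.array(dp); fr=((.053+ref-dp>.04)&(dp>0)).mean(0)
    print([float(round(ys[i]*1000,1)) for i in range(1,len(ys)) if (fr[i]>.5)!=(fr[i-1]>.5)])
E
python3 -c "
from chk import *
s,M=pose(); print(np.degrees(np.arctan2(M[1,2],M[0,2]))); to([.4432,-.1826,.0205])
d=snap('top'); save(cv2.resize(d['frame'][165:235,170:270],None,fx=7,fy=7,interpolation=cv2.INTER_CUBIC),'t12'); np.savez('t12.npz',**d); chk(d)
d=snap('wrist'); save(d['frame'],'w12')
"
```

```text
t: 30.18
eef_pos: [0.5098, 0.0478, 0.1139]
orientation: [0.037, 0.706, -0.038, 0.707]
ft_force: [0.6, -0.2, -3.4]
grip_width: 0.0239
t: 30.85
eef_pos: [0.4463, -0.1826, 0.1133]
orientation: [0.013, 0.707, -0.014, 0.707]
ft_force: [0.8, -0.7, -3.2]
grip_width: 0.0244
t: 31.52
eef_pos: [0.4469, -0.1864, 0.113]
orientation: [0.013, 0.707, -0.013, 0.707]
ft_force: [-0.5, 0.9, -2.9]
grip_width: 0.0242
-2.179100933021414
t 31.52 pos [ 0.4469 -0.1864  0.113 ] tool shift/0.03: [ 3.08  0.12 -0.13] world d [-0.0037  0.0038 -0.0925]
[-66.5, 5.0, 30.5, 64.5]
```

View pics/w12.png

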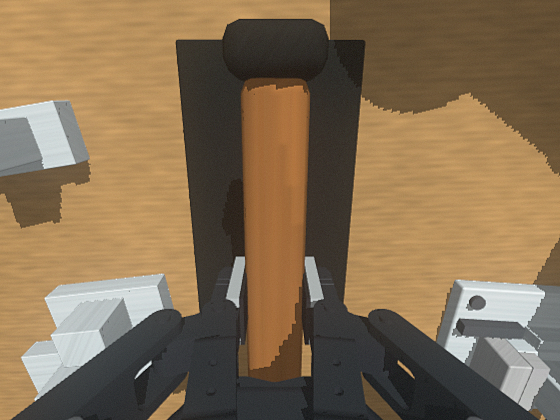

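```bash
python3 -m crank '[[[0.3,0.12,-0.13],[0,0,0]],[[0.6,0,0],[0,0,0]],[[0.7,0,0],[0,0,0]],[[0.6,0,0],[0,0,0]],[[0.4,0,0],[0,0,0]],[[0.2,0,0],[0,0,0]],[[0.1,0,0],[0,0,0]],[[0,0,0],[0,0,0]]]'; python3 -m crank '[[[0.1,0,0],[0,0,0]],[[0.07,0,0],[0,0,0]],[[0,0,0],[0,0,0]],[[0,0,0],[0,0,0]],[[0,0,0],[0,0,0]],[[0,0,0],[0,0,0]],[[0,0,0],[0,0,0]],[[0,0,0],[0,0,0]]]'
```

```text
t: 32.28
eef_pos: [0.4426, -0.1829, 0.0255]
orientation: [0.014, 0.707, -0.013, 0.707]
ft_force: [-0.4, -0.5, -3.0]
grip_width: 0.0241
t: 32.95
eef_pos: [0.4441, -0.1837, 0.0226]
orientation: [0.014, 0.706, -0.014, 0.708]
ft_force: [-0.1, 1.9, 5.8]
grip_width: 0.0242
```

Contact made. Release and rise.

```bash
python3 -m crank '[[[0,0,0],[0,0,0]],[[0,0,0],[0,0,0]],[[0,0,0],[0,0,0]],[[0,0,0],[0,0,0]],[[0,0,0],[0,0,0]],[[0,0,0],[0,0,0]],[[-0.2,0,0],[0,0,0]],[[-0.4,0,0],[0,0,0]]]' 0 60;  python3 -m crank '[[[-0.8,0,0],[0,0,0]],[[-1,0,0],[0,0,0]],[[-1,0,0],[0,0,0]],[[-1,0,0],[0,0,0]],[[-1,0,0],[0,0,0]],[[-0.6,0,0],[0,0,0]],[[-0.2,0,0],[0,0,0]],[[0,0,0],[0,0,0]]]'; python3 -c "
from chk import *
d=snap('top'); np.savez('t13.npz',**d); chk(d); save(d['frame'],'t13')
d=snap('wrist'); np.savez('w13.npz',**d); save(d['frame'],'w13')
to([.5485,.0560,.22])
"
```

```text
t: 33.62
eef_pos: [0.4419, -0.1824, 0.0381]
orientation: [0.014, 0.708, -0.013, 0.706]
ft_force: [1.2, 0.8, 0.1]
grip_width: 0.0853
t: 34.28
eef_pos: [0.4438, -0.1837, 0.2088]
orientation: [0.013, 0.706, -0.015, 0.708]
ft_force: [0.3, -0.2, 0.3]
grip_width: 0.0853
[-66.5, 4.5, 31.0, 64.5]
t 34.38 pos [ 0.4424 -0.1828  0.2056] tool shift/0.03: [-0.48  8.09  3.22] world d [0.1061 0.2388 0.0144]
```

View pics/t13.png

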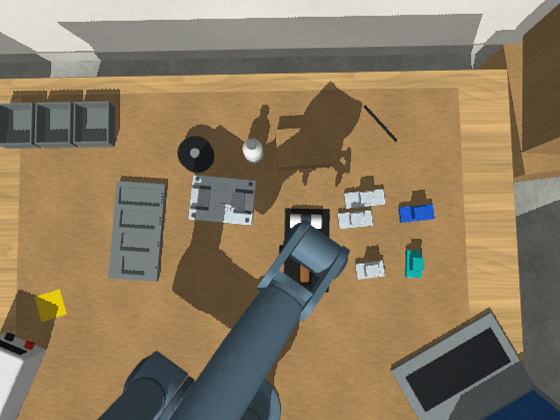

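View pics/w13.png

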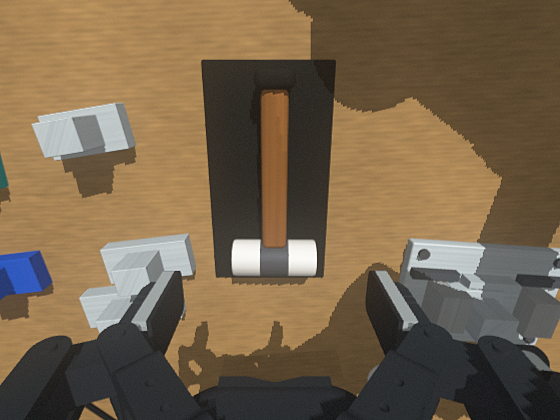

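```bash
python3 -m crank '[[[0,0.5,0.2],[0,0,0]],[[0,1,0.4],[0,0,0]],[[0,1,0.4],[0,0,0]],[[0,1,0.4],[0,0,0]],[[0,1,0.4],[0,0,0]],[[0,1,0.4],[0,0,0]],[[0,1,0.4],[0.2,0,0]],[[0,0.9,0.3],[0.3,0,0]]]'; python3 -m crank '[[[0,0.5,0.2],[0.23,0,0]],[[0,0.1,0],[0,0,0]],[[0,0,0],[0,0,0]],[[0,0,0],[0,0,0]],[[0,0,0],[0,0,0]],[[0,0,0],[0,0,0]],[[0,0,0],[0,0,0]],[[0,0,0],[0,0,0]]]'; python3 -c "
from h import *
s,M=pose(); print(s['eef_pos'],np.degrees(np.arctan2(M[1,2],M[0,2])))
d=snap('wrist'); np.savez('w14.npz',**d); save(d['frame'],'w14');save(cv2.resize(d['frame'][150:300,170:370],None,fx=4,fy=4,interpolation=cv2.INTER_CUBIC),'w14z')
"
```

```text
t: 35.05
eef_pos: [0.5384, 0.0371, 0.2043]
orientation: [0.032, 0.708, -0.031, 0.705]
ft_force: [0.2, -0.5, 0.8]
grip_width: 0.0858
t: 35.72
eef_pos: [0.5466, 0.0518, 0.207]
orientation: [0.04, 0.706, -0.04, 0.706]
ft_force: [0.5, 0.1, 0.3]
grip_width: 0.0854
[0.5466306  0.05183271 0.20696193] -6.458355226664608
```

View pics/w14z.png

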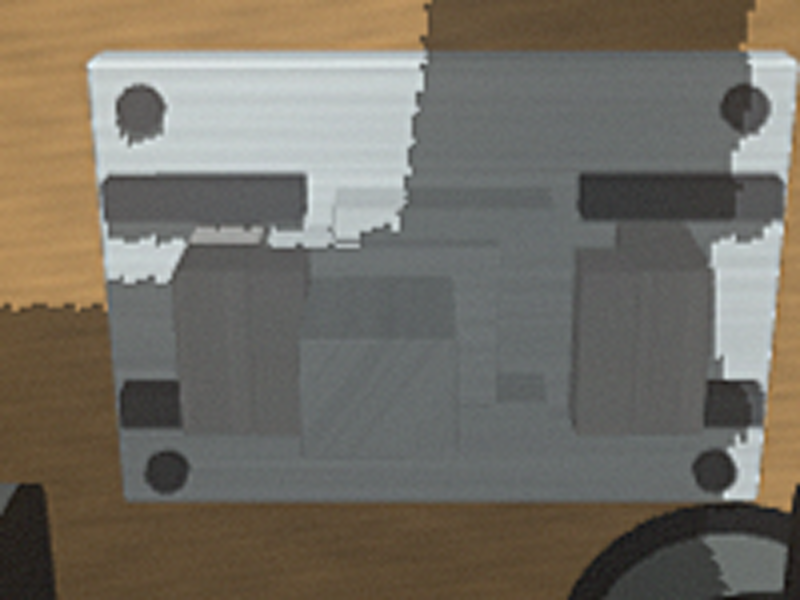

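```bash
python3 - <<'E'
from h import *
d=dict(np.load("w14.npz"))
def z(x,y): return (170+x/4-.4,150+y/4-.4)
c=onz(d,[z(140,110),z(745,108),z(167,472),z(714,470)],.016); print(c.round(4)); 
C=c.mean(0); y2=c[1]-c[0]+c[3]-c[2]; y2/=np.linalg.norm(y2); x2=np.array([y2[1],-y2[0],0]); print(C,np.degrees(np.arctan2(y2[1],y2[0]))-90)
b=onz(d,[z(302,340),z(456,338),z(458,456),z(302,457)],.075); print("boss",b.mean(0), ((b-C)@x2).round(4),((b-C)@y2).round(4), np.degrees(np.arctan2(*(b[1]-b[0]+b[2]-b[3])[1::-1]))-90)
l=onz(d,[z(577,250),z(572,432),z(308,250),z(299,432)],.053); print("lips",((l-C)@y2).round(4))
E
```

```text
[[ 0.5346 -0.0206  0.016 ]
 [ 0.552   0.1357  0.016 ]
 [ 0.6406 -0.0325  0.016 ]
 [ 0.6578  0.1235  0.016 ]]
[0.59624228 0.05154605 0.016     ] -6.332059476123547
boss [0.59508533 0.03627886 0.075     ] [-0.0143 -0.0147  0.0155  0.0156] [-0.0327  0.0022  0.0029 -0.0337] -5.9439086847572895
lips [ 0.0317  0.0323 -0.0326 -0.0364]
```

```bash
python3 -m crank '[[[0.2,0.06,0.4],[0,0,0]],[[0.6,0.1,0.6],[0,0,0]],[[0.8,0,0.5],[0,0,0]],[[0.9,0,0.13],[0,0,0]],[[0.9,0,0],[0,0,0]],[[0.6,0,0],[0,0,0]],[[0.3,0,0],[0,0,0]],[[0,0,0],[0,0,0]]]'; python3 -m crank '[[[0,0,0],[0,0,0]],[[0,0,0],[0,0,0]],[[0,0,0],[0,0,0]],[[0,0,0],[0,0,0]],[[0,0,0],[0,0,0]],[[0,0,0],[0,0,0]],[[0,0,0],[0,0,0]],[[0,0,0],[0,0,0]]]'; python3 -c "
from h import *
to([.5957,.0512,.065])"
```

```text
t: 36.43
eef_pos: [0.5942, 0.0518, 0.0755]
orientation: [0.04, 0.708, -0.04, 0.704]
ft_force: [0.6, 0.8, -0.6]
grip_width: 0.0855
t: 37.1
eef_pos: [0.5959, 0.0518, 0.078]
orientation: [0.039, 0.706, -0.039, 0.706]
ft_force: [0.2, -0.8, 0.4]
grip_width: 0.0851
t 37.1 pos [0.5959 0.0518 0.078 ] tool shift/0.03: [ 0.43 -0.02 -0.  ] world d [-0.0002 -0.0006 -0.013 ]
```

```bash
python3 -m crank '[[[0.2,-0.02,0],[0,0,0]],[[0.2,0,0],[0,0,0]],[[0.03,0,0],[0,0,0]],[[0,0,0],[0,0,0]],[[0,0,0],[0,0,0]],[[0,0,0],[0,0,0]],[[0,0,0],[0,0,0]],[[0,0,0],[0,0,0]]]' 0 40; python3 -m crank '[[[0,0,0],[0,0,0]],[[0,0,0],[0,0,0]],[[0,0,0],[0,0,0]],[[0,0,0],[0,0,0]],[[0,0,0],[0,0,0]],[[0,0,0],[0,0,0]],[[0,0,0],[0,0,0]],[[0,0,0],[0,0,0]]]' 1 50; python3 -c "
from h import *
to([.5957,.0512,.065])
d=snap('wrist'); save(d['frame'],'w15'); d=snap('scene'); save(cv2.resize(d['frame'][180:320,240:400],None,fx=5,fy=4.2),'s15')"
```

```text
t: 37.77
eef_pos: [0.596, 0.0512, 0.0653]
orientation: [0.04, 0.706, -0.04, 0.706]
ft_force: [-0.4, 0.0, -0.2]
grip_width: 0.0851
t: 38.43
eef_pos: [0.5964, 0.0509, 0.0658]
orientation: [0.039, 0.706, -0.04, 0.706]
ft_force: [-1.4, -2.6, 4.9]
grip_width: 0.0351
t 38.43 pos [0.5964 0.0509 0.0658] tool shift/0.03: [ 0.03  0.01 -0.02] world d [-0.0007  0.0003 -0.0008]
```

View pics/w15.png

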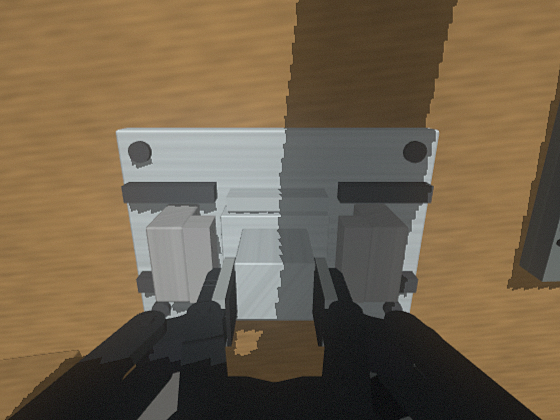

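View pics/s15.png

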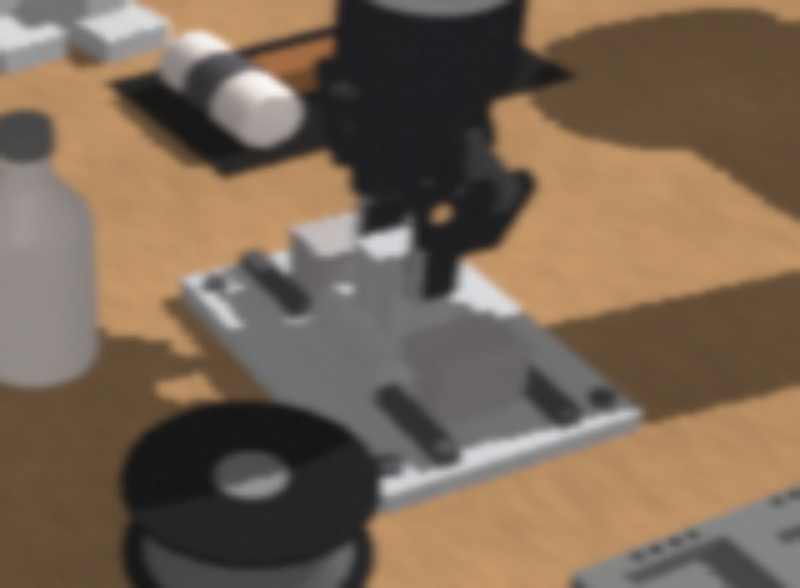

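```bash
python3 -m crank '[[[0,0,0],[0,0,0]],[[0,0,0],[0,0,0]],[[0,0,0],[0,0,0]],[[-0.1,0,0],[0,0,0]],[[-0.2,0,0],[0,0,0]],[[-0.2,0,0],[0,0,0]],[[-0.2,0,0],[0,0,0]],[[-0.2,0,0],[0,0,0]]]' 1 90; python3 -m crank '[[[-0.5,0,0],[0,0,0]],[[-0.7,0,0],[0,0,0]],[[-0.7,0,0],[0,0,0]],[[-0.4,0,0],[0,0,0]],[[-0.2,0,0],[0,0,0]],[[0,0,0],[0,0,0]],[[0,0,0],[0,0,0]],[[0,0,0],[0,0,0]]]'; python3 -c "
from h import *
to([.41,.307,.15])
d=snap('wrist'); save(d['frame'],'w16'); np.savez('w16.npz',**d)"
```

```text
t: 39.2
eef_pos: [0.595, 0.0515, 0.0919]
orientation: [0.04, 0.707, -0.039, 0.705]
ft_force: [0.2, 1.0, -5.7]
grip_width: 0.034
t: 39.87
eef_pos: [0.5947, 0.0513, 0.1652]
orientation: [0.04, 0.707, -0.039, 0.705]
ft_force: [0.1, 0.1, -6.9]
grip_width: 0.0339
t 39.87 pos [0.5947 0.0513 0.1652] tool shift/0.03: [ 0.53  7.78 -7.07] world d [-0.1847  0.2557 -0.0152]
```

View pics/w16.png

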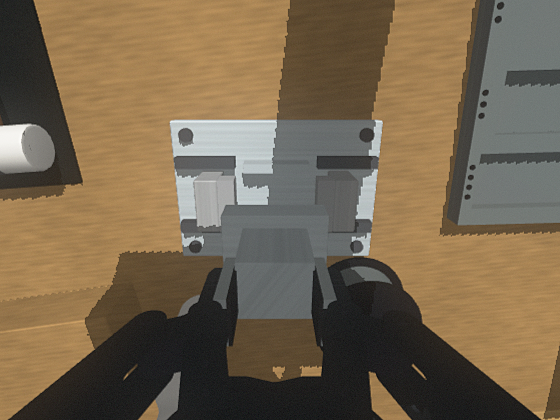

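```bash
cat > ht.py <<'E'
from h import *
def ontx(d,uv,tx):
    """pixel -> point in tool frame on plane tool x=tx"""
    d2=dict(d); d2["c2w"]=d["mount"]; o,v=ray(d2,uv); return o+v*((tx-o[0])/v[:,0])[:,None]
E
python3 - <<'E'
from ht import *
d=dict(np.load("w16.npz"))
f=d["frame"]; save(cv2.resize(f[190:330,210:340],None,fx=4.2,fy=4.2,interpolation=cv2.INTER_CUBIC),"w16z")
print("foot -z edge",ontx(d,[(222,205),(327,205)],.0305)); print("boss top -z edge",ontx(d,[(240,229),(310,229),(237,319),(314,319)],-.0095))
E
```

```text
foot -z edge [[ 0.0305     -0.02949403 -0.02803152]
 [ 0.0305      0.02784732 -0.02794425]]
boss top -z edge [[-0.0095     -0.01558593 -0.03089097]
 [-0.0095      0.01424398 -0.03084324]
 [-0.0095     -0.01866483  0.0152733 ]
 [-0.0095      0.0177518   0.01534368]]
```

View pics/w16z.png

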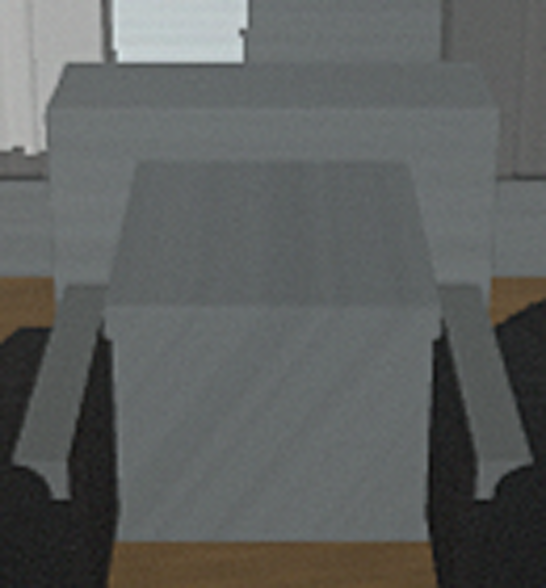

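```bash
python3 - <<'E'
from ht import *
d=dict(np.load("w16.npz"))
z=lambda x,y:(210+x/4.2-.4,190+y/4.2-.4)
print("foot top",ontx(d,[z(48,106),z(498,106)],.0305)); print("foot bottom",ontx(d,[z(66,63),z(478,63)],.0505));print("boss top",ontx(d,[z(107,305),z(441,304),z(120,540),z(428,540)],-.0095))
E
```

```text
foot top [[ 0.0305     -0.03034104 -0.02229471]
 [ 0.0305      0.0287938  -0.02220285]]
foot bottom [[ 0.0505     -0.03086732 -0.02144747]
 [ 0.0505      0.02909904 -0.02135627]]
boss top [[-0.0095     -0.01833635 -0.01495848]
 [-0.0095      0.016832   -0.01501673]
 [-0.0095     -0.01809314  0.01480315]
 [-0.0095      0.01655419  0.01487   ]]
```

```bash
python3 -m crank '[[[0,0.4,-0.3],[0,0,0]],[[0,0.8,-0.55],[0,0,0]],[[0,0.9,-0.65],[0,0,0]],[[0,0.9,-0.65],[0,0,0]],[[0,0.9,-0.65],[0,0,0]],[[0,0.9,-0.65],[0,0,0]],[[0,0.9,-0.65],[0,0,0]],[[0,0.9,-0.65],[0,0,0]]]'; python3 -m crank '[[[0,0.7,-0.4],[0,0,0]],[[0,0.45,-0.25],[-0.1,0,0]],[[0,0,0],[-0.16,0,0]],[[0,0,0],[0,0,0]],[[0,0,0],[0,0,0]],[[0,0,0],[0,0,0]],[[0,0,0],[0,0,0]],[[0,0,0],[0,0,0]]]'; python3 -c "
from h import *
to([.41,.307,.08])
s,M=pose();print(np.degrees(np.arctan2(M[1,2],M[0,2])))
d=snap('wrist'); save(d['frame'],'w17'); np.savez('w17.npz',**d)"
```

```text
t: 40.58
eef_pos: [0.4743, 0.2653, 0.1661]
orientation: [0.039, 0.707, -0.04, 0.705]
ft_force: [0.6, 0.7, -6.7]
grip_width: 0.0338
t: 41.25
eef_pos: [0.4611, 0.2997, 0.1669]
orientation: [0.031, 0.706, -0.031, 0.706]
ft_force: [-0.3, -0.7, -6.0]
grip_width: 0.034
t 41.25 pos [0.4611 0.2997 0.1669] tool shift/0.03: [ 2.9   0.1  -1.72] world d [-0.0511  0.0073 -0.0869]
-4.989941892866129
```

View pics/w17.png

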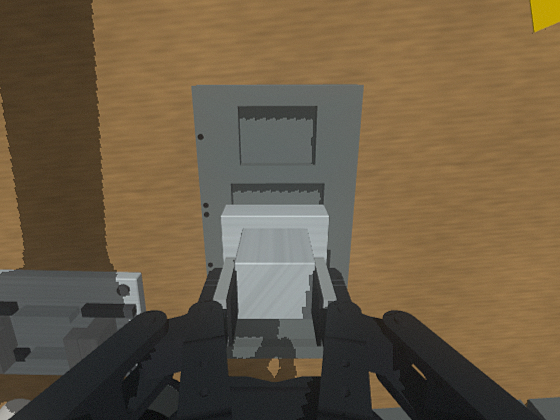

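```bash
python3 - <<'E'
from h import *
d=dict(np.load("w17.npz"))
f=d["frame"]; save(cv2.resize(f[80:205,185:370],None,fx=4.2,fy=4.2,interpolation=cv2.INTER_CUBIC),"w17z")
E
```

```text
(no output)
```

View pics/w17z.png

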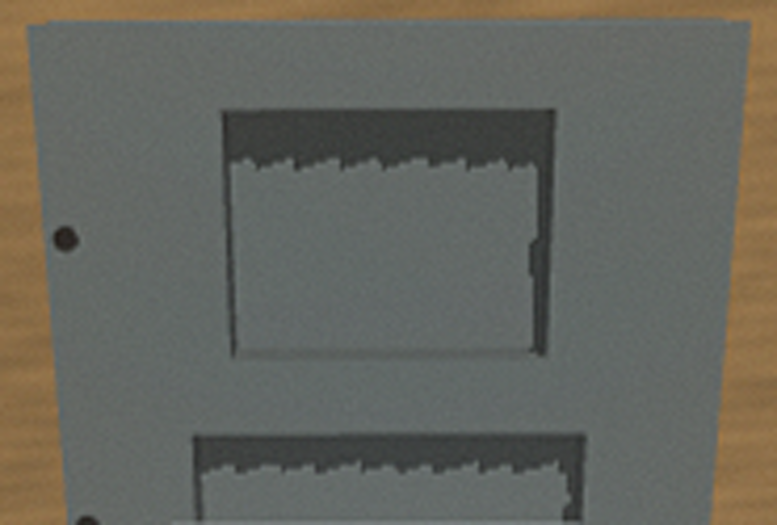

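```bash
python3 - <<'E'
from h import *
d=dict(np.load("w17.npz"))
z=lambda x,y:(185+x/4.2-.4,80+y/4.2-.4)
c=onz(d,[z(222,110),z(556,109),z(546,356),z(234,357)],.022); print(c.round(4),c.mean(0), [float(np.linalg.norm(c[i]-c[i-1]).round(4)) for i in range(4)], np.degrees(np.arctan2(*(c[1]-c[0])[1::-1]))-90)
M=R.from_quat(readout.state()["orientation"]).as_matrix()
to(np.append(c.mean(0)[:2]-M[:2,1]*-0.0008,.08))
E
```

```text
[[0.3825 0.275  0.022 ]
 [0.3881 0.3409 0.022 ]
 [0.4375 0.3366 0.022 ]
 [0.4319 0.2713 0.022 ]] [0.40998538 0.30593661 0.022     ] [0.0496, 0.0662, 0.0496, 0.0655] -4.896921447098819
t 41.3 pos [0.461  0.2998 0.1669] tool shift/0.03: [ 2.9   0.08 -1.71] world d [-0.051   0.007  -0.0869]
```

```bash
python3 -m crank '[[[0,0.08,-0.4],[0,0,0]],[[0.2,0,-0.6],[0,0,0]],[[0.4,0,-0.5],[0,0,0]],[[0.6,0,-0.21],[0,0,0]],[[0.6,0,0],[0,0,0]],[[0.5,0,0],[0,0,0]],[[0.4,0,0],[0,0,0]],[[0.2,0,0],[0,0,0]]]'; python3 -m crank '[[[0,0,0],[0,0,0]],[[0,0,0],[0,0,0]],[[0,0,0],[0,0,0]],[[0,0,0],[0,0,0]],[[0,0,0],[0,0,0]],[[0,0,0],[0,0,0]],[[0,0,0],[0,0,0]],[[0,0,0],[0,0,0]]]'; python3 -c "
from h import *
to([.4100,.3067,.0605])
s,M=pose();print(np.degrees(np.arctan2(M[1,2],M[0,2])))
d=snap('wrist'); save(d['frame'],'w18')"
```

```text
t: 41.97
eef_pos: [0.4086, 0.3067, 0.0784]
orientation: [0.03, 0.707, -0.031, 0.706]
ft_force: [0.1, -0.8, -6.5]
grip_width: 0.034
t: 42.63
eef_pos: [0.4099, 0.3071, 0.0802]
orientation: [0.03, 0.706, -0.03, 0.707]
ft_force: [0.6, 0.0, -5.9]
grip_width: 0.0342
t 42.63 pos [0.4099 0.3071 0.0802] tool shift/0.03: [ 0.66 -0.01  0.  ] world d [ 0.0001 -0.0004 -0.0197]
-4.91718123630658
```

View pics/w18.png

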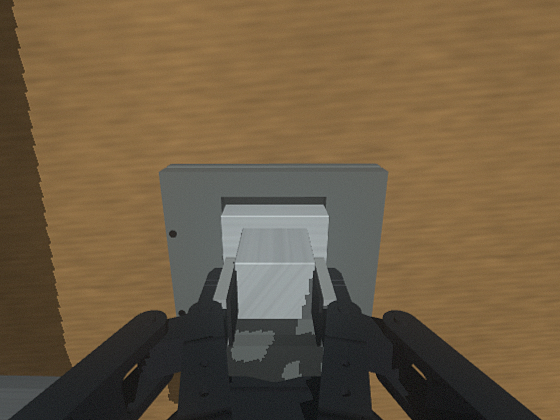

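```bash
python3 -m crank '[[[0.1,0,0],[0,0,0]],[[0.15,0,0],[0,0,0]],[[0.15,0,0],[0,0,0]],[[0.12,0,0],[0,0,0]],[[0.1,0,0],[0,0,0]],[[0,0,0],[0,0,0]],[[0,0,0],[0,0,0]],[[0,0,0],[0,0,0]]]';python3 -m crank '[[[0.06,0,0],[0,0,0]],[[0,0,0],[0,0,0]],[[0,0,0],[0,0,0]],[[0,0,0],[0,0,0]],[[0,0,0],[0,0,0]],[[0,0,0],[0,0,0]],[[0,0,0],[0,0,0]],[[0,0,0],[0,0,0]]]'
```

```text
t: 43.35
eef_pos: [0.4098, 0.3071, 0.0612]
orientation: [0.03, 0.706, -0.03, 0.706]
ft_force: [0.8, -0.3, -5.9]
grip_width: 0.0339
t: 44.02
eef_pos: [0.4099, 0.3071, 0.0611]
orientation: [0.03, 0.707, -0.03, 0.706]
ft_force: [-5.3, -3.9, 7.5]
grip_width: 0.0341
```

Seated on the floor (force reversed, z at expected depth). Release and rise, then look.

```bash
python3 -m crank '[[[0,0,0],[0,0,0]],[[0,0,0],[0,0,0]],[[0,0,0],[0,0,0]],[[0,0,0],[0,0,0]],[[0,0,0],[0,0,0]],[[-0.2,0,0],[0,0,0]],[[-0.6,0,0],[0,0,0]],[[-1,0,0],[0,0,0]]]' 0 60; python3 -m crank '[[[-1,0,0],[0,0,0]],[[-1,0,0],[0,0,0]],[[-0.8,0,0],[0,0,0]],[[-0.3,0,0],[0,0,0]],[[0,0,0],[0,0,0]],[[0,0,0],[0,0,0]],[[0,0,0],[0,0,0]],[[0,0,0],[0,0,0]]]'; python3 -c "
from h import *
d=snap('wrist'); save(d['frame'],'w19'); np.savez('w19.npz',**d)
d=snap('top'); save(cv2.resize(d['frame'][180:290,330:445],None,fx=5.2,fy=5.2,interpolation=cv2.INTER_CUBIC),'t19'); np.savez('t19.npz',**d)
s,M=pose();print(s['eef_pos'])"
```

```text
t: 44.68
eef_pos: [0.4077, 0.306, 0.1116]
orientation: [0.029, 0.709, -0.031, 0.704]
ft_force: [0.6, 0.0, 0.5]
grip_width: 0.0858
t: 45.35
eef_pos: [0.4087, 0.3066, 0.2043]
orientation: [0.03, 0.708, -0.031, 0.705]
ft_force: [-0.5, 0.3, -0.0]
grip_width: 0.0855
[0.40907011 0.30672053 0.20486845]
```

View pics/w19.png

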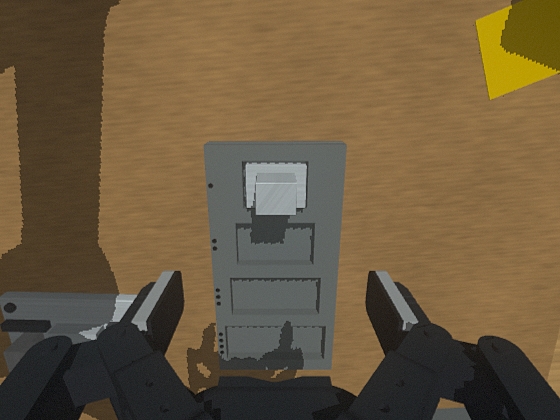

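View pics/t19.png

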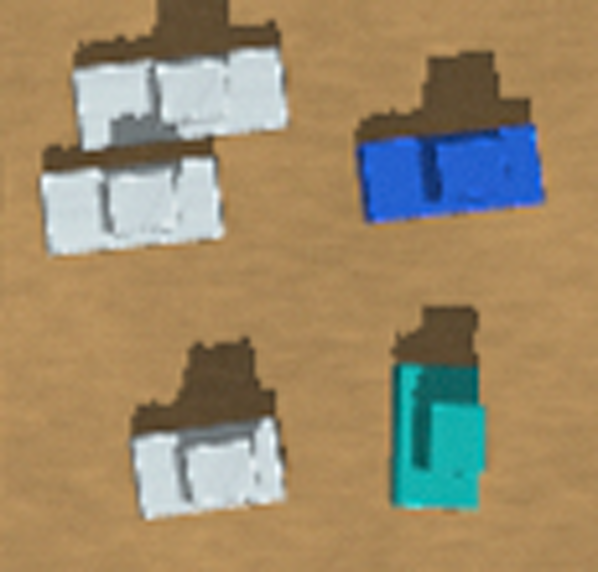

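```bash
python3 -m crank '[[[0,-0.5,0.2],[0,0,0]],[[0,-1,0.3],[0,0,0]],[[0,-1,0.3],[0,0,0]],[[0,-1,0.3],[0,0,0]],[[0,-1,0.3],[0,0,0]],[[0,-1,0.3],[0,0,0]],[[0,-1,0.3],[0,0,0]],[[0,-1,0.3],[0,0,0]]]'; python3 -m crank '[[[0,-1,0],[0,0,0]],[[0,-1,0],[0,0,0]],[[0,-1,0],[0,0,0]],[[0,-1,0],[0,0,0]],[[0,-1,0],[0,0,0]],[[0,-1,0],[0,0,0]],[[0,-1,-0.2],[-0.2,0,0]],[[0,-1,-0.3],[-0.2,0,0]]]'; python3 -m crank '[[[0,-1,-0.3],[-0.2,0,0]],[[0,-1,-0.3],[-0.2,0,0]],[[0,-1,-0.3],[-0.3,0,0]],[[0,-1,-0.3],[-0.3,0,0]],[[0,-1,-0.2],[-0.3,0,0]],[[0,-0.8,0],[-0.1,0,0]],[[0,-0.3,0],[0,0,0]],[[0,0,0],[0,0,0]]]'; python3 -c "
from h import *
to([.36,-.37,.2])
s,M=pose();print(np.degrees(np.arctan2(M[1,2],M[0,2])))
d=snap('wrist'); save(d['frame'],'w20');np.savez('w20.npz',**d)"
```

```text
t: 46.12
eef_pos: [0.459, 0.0755, 0.2059]
orientation: [0.03, 0.707, -0.03, 0.706]
ft_force: [1.7, 0.0, 0.1]
grip_width: 0.0854
t: 46.78
eef_pos: [0.4238, -0.1623, 0.206]
orientation: [0.016, 0.707, -0.016, 0.707]
ft_force: [1.2, -0.2, 1.5]
grip_width: 0.0852
t: 47.45
eef_pos: [0.385, -0.345, 0.206]
orientation: [-0.032, 0.707, 0.033, 0.706]
ft_force: [-0.2, 0.4, 0.1]
grip_width: 0.0855
t 47.45 pos [ 0.385 -0.345  0.206] tool shift/0.03: [ 0.2  -0.75 -0.91] world d [-0.025 -0.025 -0.006]
5.261446974800866
```

View pics/w20.png

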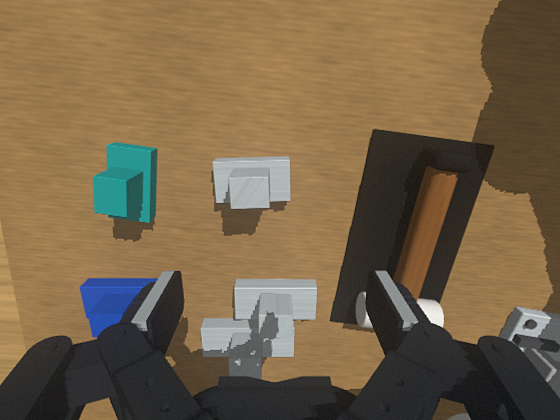

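```bash
python3 - <<'E'
from h import *
d=dict(np.load("w20.npz"));f=d["frame"]; save(cv2.resize(f[145:225,200:305],None,fx=7,fy=7,interpolation=cv2.INTER_CUBIC),"w20z")
d=dict(np.load("w19.npz"));f=d["frame"]; save(cv2.resize(f[135:375,195:355],None,fx=2.5,fy=2.5,interpolation=cv2.INTER_CUBIC),"w19z")
E
```

```text
(no output)
```

View pics/w20z.png

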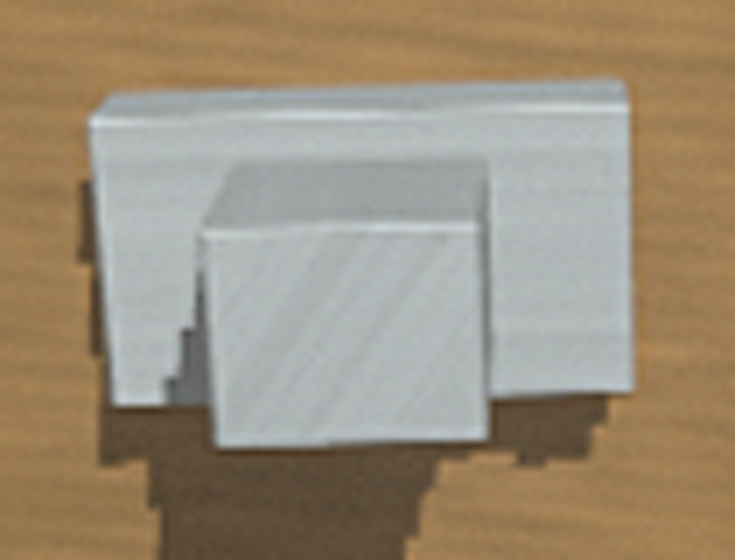

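View pics/w19z.png

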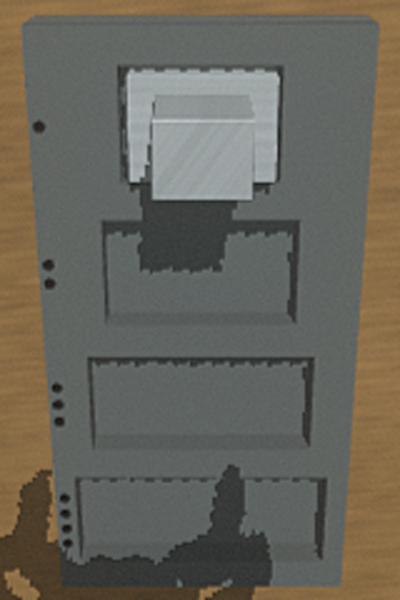

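```bash
python3 - <<'E'
from h import *
def rep(n,d,uvs,z):
    p=onz(d,uvs,z); y=(p[1]-p[0]+p[2]-p[3]); print(n,"mid",p.mean(0).round(4),"yaw",(np.degrees(np.arctan2(y[1],y[0]))-90).round(2),[float(np.linalg.norm(p[i]-p[i-1]).round(4)) for i in range(4)]); return p.mean(0)
d=dict(np.load("w20.npz")); z=lambda x,y:(200+x/7-.43,145+y/7-.43)
rep("b foot",d,[z(92,121),z(629,104),z(633,390),z(111,405)],.02)
rep("b boss",d,[z(203,236),z(484,226),z(488,438),z(216,446)],.06)
d=dict(np.load("w19.npz")); z=lambda x,y:(195+x/2.5-.3,135+y/2.5-.3)
rep("p1",d,[z(118,66),z(283,66),z(276,182),z(122,182)],.022)
rep("p2",d,[z(103,221),z(299,221),z(296,323),z(105,325)],.022)
rep("p3",d,[z(88,357),z(314,358),z(309,447),z(93,448)],.022)
rep("p4",d,[z(76,479),z(327,478),z(321,562),z(81,563)],.022)
to([0,0,0])
E
```

```text
b foot mid [ 0.3865 -0.3686  0.02  ] yaw 6.94 [0.0431, 0.0773, 0.0432, 0.0784]
b boss mid [ 0.3867 -0.3684  0.06  ] yaw 7.1 [0.0286, 0.0361, 0.0288, 0.036]
p1 mid [0.4102 0.3056 0.022 ] yaw -4.97 [0.0489, 0.0658, 0.0489, 0.0644]
p2 mid [0.4767 0.3002 0.022 ] yaw -4.62 [0.0499, 0.0833, 0.0488, 0.085]
p3 mid [0.5424 0.2946 0.022 ] yaw -4.93 [0.0491, 0.1021, 0.048, 0.1018]
p4 mid [0.6095 0.289  0.022 ] yaw -4.64 [0.0508, 0.1201, 0.0507, 0.1197]
t 47.5 pos [ 0.3851 -0.3436  0.2058] tool shift/0.03: [  6.89  12.58 -11.71] world d [-0.3851  0.3436 -0.2058]
```

```bash
python3 -m crank '[[[0.1,-0.3,0],[-0.15,0,0]],[[0.5,-0.3,0],[-0.15,0,0]],[[0.8,-0.2,-0.02],[0,0,0]],[[0.9,0,0],[0,0,0]],[[0.9,0,0],[0,0,0]],[[0.6,0,0],[0,0,0]],[[0.4,0,0],[0,0,0]],[[0.2,0,0],[0,0,0]]]' 0; python3 -m crank '[[[0.1,0,0],[0,0,0]],[[0,0,0],[0,0,0]],[[0,0,0],[0,0,0]],[[0,0,0],[0,0,0]],[[0,0,0],[0,0,0]],[[0,0,0],[0,0,0]],[[0,0,0],[0,0,0]],[[0,0,0],[0,0,0]]]'; python3 -c "
from h import *
to([.3866,-.3677,.04])
s,M=pose();print(np.degrees(np.arctan2(M[1,2],M[0,2])))"
```

```text
t: 48.17
eef_pos: [0.3869, -0.3659, 0.0726]
orientation: [-0.043, 0.706, 0.045, 0.705]
ft_force: [-0.6, 0.0, 0.8]
grip_width: 0.0855
t: 48.83
eef_pos: [0.3873, -0.3678, 0.0718]
orientation: [-0.044, 0.706, 0.044, 0.706]
ft_force: [-0.3, -0.5, -0.0]
grip_width: 0.0857
t 48.83 pos [ 0.3873 -0.3678  0.0718] tool shift/0.03: [ 1.06  0.01 -0.02] world d [-0.0007  0.0001 -0.0318]
7.1144080840959
```

```bash
python3 -m crank '[[[0.3,0,0],[0,0,0]],[[0.4,0,0],[0,0,0]],[[0.3,0,0],[0,0,0]],[[0.06,0,0],[0,0,0]],[[0,0,0],[0,0,0]],[[0,0,0],[0,0,0]],[[0,0,0],[0,0,0]],[[0,0,0],[0,0,0]]]' 0; python3 -m crank '[[[0,0,0],[0,0,0]],[[0,0,0],[0,0,0]],[[0,0,0],[0,0,0]],[[0,0,0],[0,0,0]],[[0,0,0],[0,0,0]],[[0,0,0],[0,0,0]],[[0,0,0],[0,0,0]],[[0,0,0],[0,0,0]]]' 1 80;  python3 -m crank '[[[0,0,0],[0,0,0]],[[-0.2,0,0],[0,0,0]],[[-0.6,0,0],[0,0,0]],[[-1,0,0],[0,0,0]],[[-1,0,0],[0,0,0]],[[-0.9,0,0],[0,0,0]],[[-0.4,0,0],[0,0,0]],[[0,0,0],[0,0,0]]]'; python3 -c "
from h import *
to([.4767,.301,.16])
d=snap('wrist'); save(d['frame'],'w21');np.savez('w21.npz',**d)"
```

```text
t: 49.5
eef_pos: [0.3875, -0.368, 0.0403]
orientation: [-0.044, 0.706, 0.044, 0.706]
ft_force: [-0.6, -1.1, -0.4]
grip_width: 0.0858
t: 50.17
eef_pos: [0.3876, -0.368, 0.0403]
orientation: [-0.044, 0.706, 0.044, 0.706]
ft_force: [0.4, -0.6, 3.8]
grip_width: 0.0345
t: 50.83
eef_pos: [0.3881, -0.3688, 0.1654]
orientation: [-0.045, 0.705, 0.042, 0.707]
ft_force: [0.2, -1.6, -3.9]
grip_width: 0.0348
t 50.83 pos [ 0.3881 -0.3688  0.1654] tool shift/0.03: [ 0.09 21.79  5.7 ] world d [ 0.0886  0.6698 -0.0054]
```

View pics/w21.png

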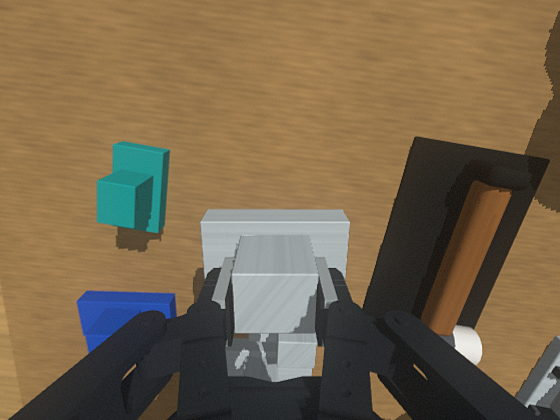

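```bash
python3 - <<'E'
from ht import *
d=dict(np.load("w21.npz")); f=d["frame"]; save(cv2.resize(f[200:340,190:360],None,fx=4.2,fy=4.2,interpolation=cv2.INTER_CUBIC),"w21z")
E
python3 -m crank '[[[0,0.5,0.2],[0,0,0]],[[0,1,0.4],[0,0,0]],[[0,1,0.4],[0,0,0]],[[0,1,0.4],[0,0,0]],[[0,1,0.4],[0,0,0]],[[0,1,0.4],[0,0,0]],[[0,1,0.4],[0,0,0]],[[0,1,0.4],[0,0,0]]]'; python3 -m crank '[[[0,1,0.4],[0,0,0]],[[0,1,0.4],[0,0,0]],[[0,1,0.4],[0,0,0]],[[0,1,0.4],[0,0,0]],[[0,1,0.3],[0,0,0]],[[0,1,0.2],[0,0,0]],[[0,1,0.1],[0.2,0,0]],[[0,1,0],[0.2,0,0]]]';python3 -m crank '[[[0,1,0],[0.3,0,0]],[[0,1,0],[0.3,0,0]],[[0,1,0],[0.3,0,0]],[[0,1,0],[0.3,0,0]],[[0,1,0],[0.3,0,0]],[[0,0.7,0],[0.16,0,0]],[[0,0.3,0],[0,0,0]],[[0,0,0],[0,0,0]]]'; python3 -c "
from h import *
to([.4767,.301,.16])
s,M=pose();print(np.degrees(np.arctan2(M[1,2],M[0,2])))"
```

```text
t: 51.55
eef_pos: [0.447, -0.13, 0.1598]
orientation: [-0.043, 0.707, 0.045, 0.704]
ft_force: [-0.4, -1.1, -3.3]
grip_width: 0.035
t: 52.22
eef_pos: [0.4828, 0.1153, 0.1598]
orientation: [-0.029, 0.708, 0.03, 0.705]
ft_force: [0.1, -0.2, -3.2]
grip_width: 0.0348
t: 52.88
eef_pos: [0.4815, 0.2942, 0.1601]
orientation: [0.027, 0.708, -0.028, 0.705]
ft_force: [-0.1, -0.4, -2.4]
grip_width: 0.0348
t 52.88 pos [0.4815 0.2942 0.1601] tool shift/0.03: [ 0.01  0.21 -0.18] world d [-0.0048  0.0068 -0.0001]
-4.508043019754705
```

View pics/w21z.png

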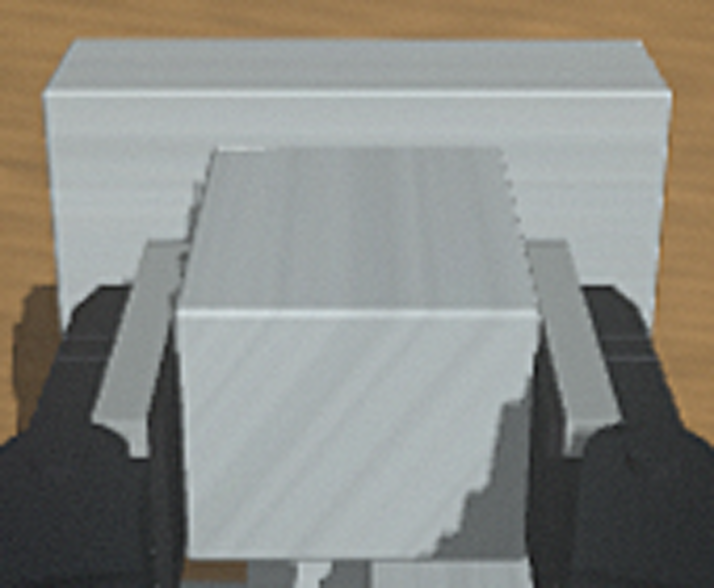

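```bash
python3 - <<'E'
from ht import *
d=dict(np.load("w21.npz")); z=lambda x,y:(190+x/4.2-.4,200+y/4.2-.4)
p=ontx(d,[z(45,93),z(671,93)],.0203); print(p); b=ontx(d,[z(178,313),z(538,313),z(190,558),z(527,558)],-.0197); print(b, b.mean(0))
E
python3 -m crank '[[[0.1,0.1,-0.1],[0.05,0,0]],[[0.4,0.11,-0.08],[0,0,0]],[[0.7,0,0],[0,0,0]],[[0.7,0,0],[0,0,0]],[[0.6,0,0],[0,0,0]],[[0.4,0,0],[0,0,0]],[[0.1,0,0],[0,0,0]],[[0,0,0],[0,0,0]]]'; python3 -m crank '[[[0,0,0],[0,0,0]],[[0,0,0],[0,0,0]],[[0,0,0],[0,0,0]],[[0,0,0],[0,0,0]],[[0,0,0],[0,0,0]],[[0,0,0],[0,0,0]],[[0,0,0],[0,0,0]],[[0,0,0],[0,0,0]]]';python3 -c "
from h import *
to([.4767,.301,.05])
s,M=pose();print(np.degrees(np.arctan2(M[1,2],M[0,2])))
d=snap('wrist'); save(d['frame'],'w22');np.savez('w22.npz',**d)"
```

```text
[[ 0.0203     -0.03942371 -0.02247739]
 [ 0.0203      0.03839867 -0.02235379]]
[[-0.0197     -0.01829831 -0.01525551]
 [-0.0197      0.01704884 -0.0151928 ]
 [-0.0197     -0.0183343   0.01419128]
 [-0.0197      0.01715113  0.01426258]] [-0.0197     -0.00060816 -0.00049861]
t: 53.55
eef_pos: [0.4778, 0.2988, 0.0713]
orientation: [0.031, 0.707, -0.031, 0.705]
ft_force: [1.0, -0.1, -3.3]
grip_width: 0.0347
t: 54.22
eef_pos: [0.4787, 0.2997, 0.0728]
orientation: [0.031, 0.706, -0.031, 0.706]
ft_force: [-0.1, 0.8, -3.5]
grip_width: 0.0345
t 54.22 pos [0.4787 0.2997 0.0728] tool shift/0.03: [ 0.76  0.04 -0.07] world d [-0.002   0.0013 -0.0228]
-4.9711860897056015
```

View pics/w22.png

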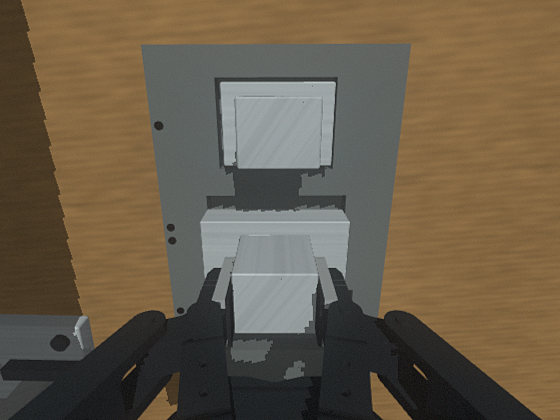

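```bash
python3 -m crank '[[[0,0.04,-0.05],[0,0,0]],[[0.1,0,0],[0,0,0]],[[0.15,0,0],[0,0,0]],[[0.15,0,0],[0,0,0]],[[0.15,0,0],[0,0,0]],[[0.12,0,0],[0,0,0]],[[0.05,0,0],[0,0,0]],[[0,0,0],[0,0,0]]]';python3 -m crank '[[[0.06,0,0],[0,0,0]],[[0.03,0,0],[0,0,0]],[[0,0,0],[0,0,0]],[[0,0,0],[0,0,0]],[[0,0,0],[0,0,0]],[[0,0,0],[0,0,0]],[[0,0,0],[0,0,0]],[[0,0,0],[0,0,0]]]'
```

```text
t: 54.93
eef_pos: [0.4771, 0.3009, 0.0508]
orientation: [0.031, 0.707, -0.031, 0.706]
ft_force: [0.4, 0.3, -3.8]
grip_width: 0.035
t: 55.6
eef_pos: [0.4777, 0.3011, 0.0503]
orientation: [0.03, 0.706, -0.031, 0.706]
ft_force: [-5.7, -1.6, 8.6]
grip_width: 0.0343
```

Seated at the expected depth. Release, rise, head back toward c and d.

```bash
python3 -m crank '[[[0,0,0],[0,0,0]],[[0,0,0],[0,0,0]],[[0,0,0],[0,0,0]],[[0,0,0],[0,0,0]],[[0,0,0],[0,0,0]],[[-0.2,0,0],[0,0,0]],[[-0.6,0,0],[0,0,0]],[[-1,0,0],[0,0,0]]]' 0 60; python3 -m crank '[[[-1,0,0],[0,0,0]],[[-1,0,0],[0,0,0]],[[-0.9,0,0],[0,0,0]],[[-0.5,0,0],[0,0,0]],[[0,0,0],[0,0,0]],[[0,0,0],[0,0,0]],[[0,0,0],[0,0,0]],[[0,0,0],[0,0,0]]]'; python3 -c "
from h import *
d=snap('wrist'); save(d['frame'],'w23'); np.savez('w23.npz',**d)
to([.50,-.335,.205])"
```

```text
t: 56.27
eef_pos: [0.475, 0.3, 0.1002]
orientation: [0.03, 0.709, -0.032, 0.704]
ft_force: [0.2, 0.2, -0.8]
grip_width: 0.0855
t: 56.93
eef_pos: [0.4762, 0.3006, 0.2024]
orientation: [0.03, 0.708, -0.031, 0.705]
ft_force: [-0.4, -0.8, -0.1]
grip_width: 0.0851
t 56.98 pos [0.4763 0.3006 0.2024] tool shift/0.03: [ -0.06 -21.04   2.62] world d [ 0.0237 -0.6356  0.0026]
```

View pics/w23.png

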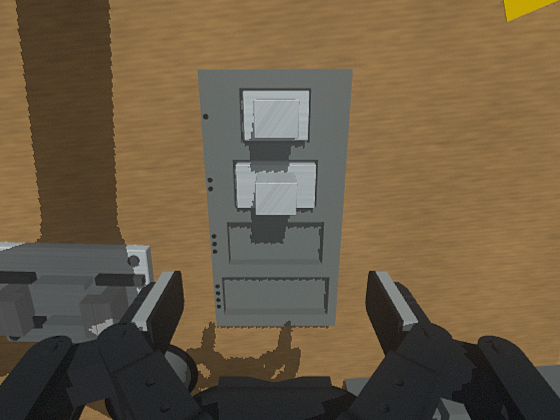

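```bash
python3 -m crank '[[[0,-0.5,0.1],[0,0,0]],[[0,-1,0.15],[0,0,0]],[[0,-1,0.15],[0,0,0]],[[0,-1,0.15],[0,0,0]],[[0,-1,0.15],[0,0,0]],[[0,-1,0.15],[0,0,0]],[[0,-1,0.15],[0,0,0]],[[0,-1,0.15],[0,0,0]]]'; python3 -m crank '[[[0,-1,0.15],[0,0,0]],[[0,-1,0.15],[0,0,0]],[[0,-1,0.15],[0,0,0]],[[0,-1,0.15],[0,0,0]],[[0,-1,0.15],[0,0,0]],[[0,-1,0.15],[0,0,0]],[[0,-1,0.1],[-0.2,0,0]],[[0,-1,0],[-0.2,0,0]]]'; python3 -m crank '[[[0,-1,0],[-0.2,0,0]],[[0,-1,0],[-0.2,0,0]],[[0,-1,0],[-0.3,0,0]],[[0,-1,0],[-0.3,0,0]],[[0,-0.8,0],[-0.25,0,0]],[[0,-0.4,0],[-0.1,0,0]],[[0,-0.2,0],[0,0,0]],[[0,0,0],[0,0,0]]]'; python3 -c "
from h import *
s,M=pose();print(s['eef_pos'],np.degrees(np.arctan2(M[1,2],M[0,2])))
d=snap('wrist'); save(d['frame'],'w24');np.savez('w24.npz',**d)"
```

```text
t: 57.65
eef_pos: [0.4914, 0.0725, 0.2033]
orientation: [0.031, 0.707, -0.031, 0.706]
ft_force: [0.7, 0.1, 0.2]
grip_width: 0.0852
t: 58.32
eef_pos: [0.5013, -0.1692, 0.2032]
orientation: [0.017, 0.708, -0.016, 0.706]
ft_force: [0.6, -0.3, 0.4]
grip_width: 0.0854
t: 58.98
eef_pos: [0.5027, -0.33, 0.2036]
orientation: [-0.03, 0.707, 0.031, 0.706]
ft_force: [0.6, -0.2, 0.2]
grip_width: 0.0855
[ 0.50265068 -0.32996566  0.20358846] 4.978228543381231
```

View pics/w24.png

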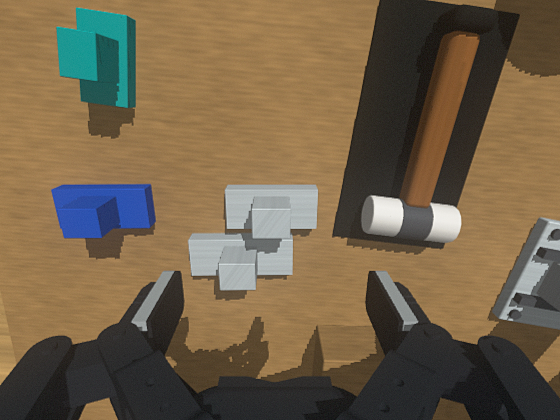

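```bash
python3 - <<'E'
from h import *
d=dict(np.load("w24.npz"));f=d["frame"]; save(cv2.resize(f[175:300,180:330],None,fx=5,fy=5,interpolation=cv2.INTER_CUBIC),"w24z")
E
```

```text
(no output)
```

View pics/w24z.png

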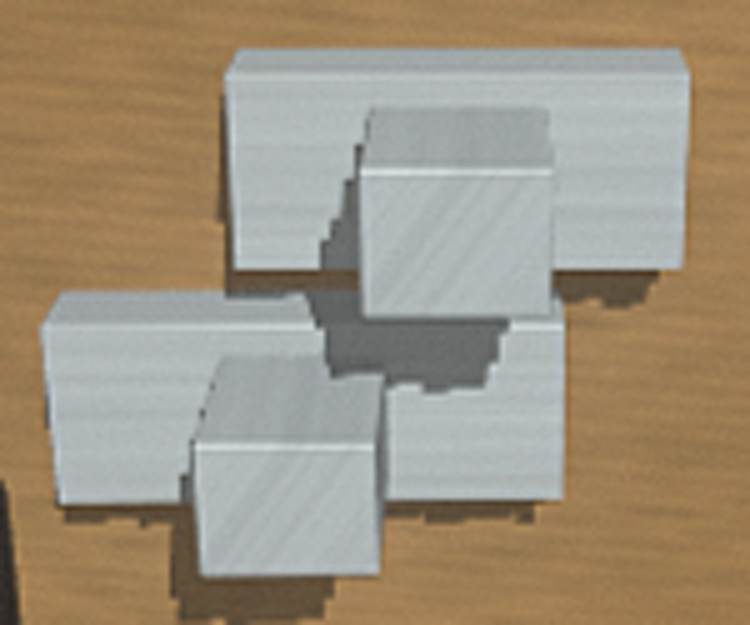

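```bash
python3 - <<'E'
from h import *
def rep(n,d,uvs,z):
    p=onz(d,uvs,z); y=(p[1]-p[0]+p[2]-p[3]); print(n,"mid",p.mean(0).round(4),"yaw",(np.degrees(np.arctan2(y[1],y[0]))-90).round(2),[float(np.linalg.norm(p[i]-p[i-1]).round(4)) for i in range(4)]); return p.mean(0)
d=dict(np.load("w24.npz")); z=lambda x,y:(180+x/5-.4,175+y/5-.4)
rep("c foot",d,[z(226,73),z(689,72),z(683,269),z(234,269)],.02)
b=rep("c boss",d,[z(362,172),z(553,171),z(553,316),z(363,318)],.06)
rep("d foot",d,[z(42,325),z(566,322),z(563,498),z(61,503)],.02)
rep("d boss",d,[z(197,446),z(379,445),z(380,574),z(203,576)],.06)
to(np.append(b[:2]+[0,.0007],.04))
E
```

```text
c foot mid [ 0.5316 -0.3312  0.02  ] yaw 4.93 [0.0437, 0.0953, 0.044, 0.0964]
c boss mid [ 0.5317 -0.331   0.06  ] yaw 5.35 [0.0294, 0.0351, 0.0292, 0.0361]
d foot mid [ 0.5909 -0.3597  0.02  ] yaw 5.35 [0.0442, 0.1139, 0.0437, 0.1136]
d boss mid [ 0.5912 -0.3595  0.06  ] yaw 5.39 [0.0295, 0.0356, 0.0293, 0.0357]
t 59.03 pos [ 0.5028 -0.3291  0.2038] tool shift/0.03: [ 5.46 -0.13  0.96] world d [ 0.029  -0.0012 -0.1638]
```

```bash
python3 -m crank '[[[0.2,-0.13,0.3],[-0.05,0,0]],[[0.6,0,0.4],[0,0,0]],[[0.9,0,0.2],[0,0,0]],[[0.9,0,0.06],[0,0,0]],[[0.8,0,0],[0,0,0]],[[0.5,0,0],[0,0,0]],[[0.2,0,0],[0,0,0]],[[0,0,0],[0,0,0]]]' 0; python3 -m crank '[[[0.3,0,0],[0,0,0]],[[0.3,0,0],[0,0,0]],[[0,0,0],[0,0,0]],[[0,0,0],[0,0,0]],[[0,0,0],[0,0,0]],[[0,0,0],[0,0,0]],[[0,0,0],[0,0,0]],[[0,0,0],[0,0,0]]]'; python3 -c "
from h import *
to([.5317,-.3304,.04])
s,M=pose();print(np.degrees(np.arctan2(M[1,2],M[0,2])))"
```

```text
t: 59.7
eef_pos: [0.5312, -0.3288, 0.0797]
orientation: [-0.032, 0.707, 0.034, 0.705]
ft_force: [-0.2, 0.6, 0.1]
grip_width: 0.0853
t: 60.37
eef_pos: [0.5321, -0.3312, 0.0639]
orientation: [-0.033, 0.706, 0.033, 0.707]
ft_force: [0.3, -0.3, -1.3]
grip_width: 0.0853
t 60.37 pos [ 0.5321 -0.3312  0.0639] tool shift/0.03: [ 0.8   0.03 -0.01] world d [-0.0004  0.0008 -0.0239]
5.335798129257763
```

```bash
python3 -m crank '[[[0.3,0.03,0],[0,0,0]],[[0.3,0,0],[0,0,0]],[[0.18,0,0],[0,0,0]],[[0,0,0],[0,0,0]],[[0,0,0],[0,0,0]],[[0,0,0],[0,0,0]],[[0,0,0],[0,0,0]],[[0,0,0],[0,0,0]]]' 0; python3 -m crank '[[[0,0,0],[0,0,0]],[[0,0,0],[0,0,0]],[[0,0,0],[0,0,0]],[[0,0,0],[0,0,0]],[[0,0,0],[0,0,0]],[[0,0,0],[0,0,0]],[[0,0,0],[0,0,0]],[[0,0,0],[0,0,0]]]' 1 80;  python3 -m crank '[[[0,0,0],[0,0,0]],[[-0.2,0,0],[0,0,0]],[[-0.6,0,0],[0,0,0]],[[-1,0,0],[0,0,0]],[[-1,0,0],[0,0,0]],[[-0.9,0,0],[0,0,0]],[[-0.4,0,0],[0,0,0]],[[0,0,0],[0,0,0]]]'; python3 -c "
from h import *
to([.5424,.2954,.16])
d=snap('wrist'); save(d['frame'],'w25');save(cv2.resize(d['frame'][200:340,180:370],None,fx=4,fy=4,interpolation=cv2.INTER_CUBIC),'w25z');np.savez('w25.npz',**d)"
```

```text
t: 61.03
eef_pos: [0.5321, -0.3303, 0.0405]
orientation: [-0.033, 0.706, 0.033, 0.707]
ft_force: [0.4, 0.8, 0.0]
grip_width: 0.0852
t: 61.7
eef_pos: [0.5322, -0.3304, 0.0406]
orientation: [-0.033, 0.706, 0.033, 0.707]
ft_force: [0.2, -1.0, 3.1]
grip_width: 0.0347
t: 62.37
eef_pos: [0.533, -0.3311, 0.1662]
orientation: [-0.034, 0.705, 0.032, 0.708]
ft_force: [0.8, -0.4, -2.2]
grip_width: 0.0349
t 62.37 pos [ 0.533  -0.3311  0.1662] tool shift/0.03: [ 0.13 20.76  2.26] world d [ 0.0094  0.6265 -0.0062]
```

View pics/w25z.png

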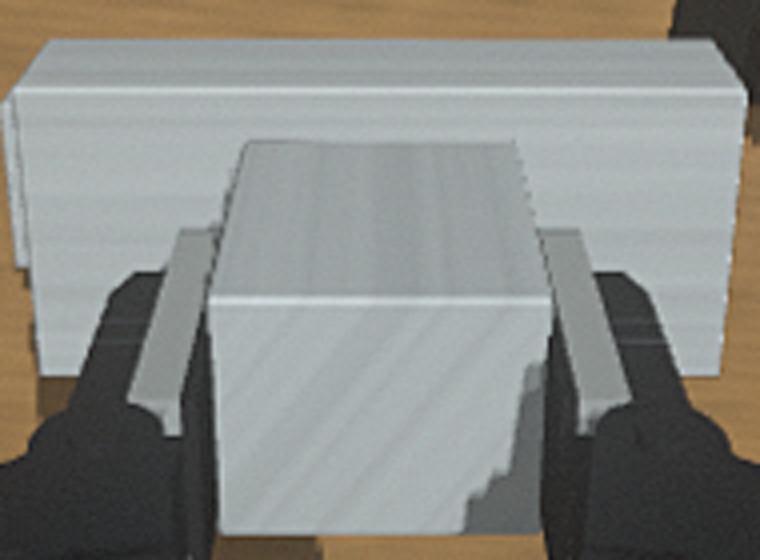

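```bash
python3 -m crank '[[[0,0.5,0.1],[0,0,0]],[[0,1,0.15],[0,0,0]],[[0,1,0.15],[0,0,0]],[[0,1,0.15],[0,0,0]],[[0,1,0.15],[0,0,0]],[[0,1,0.15],[0,0,0]],[[0,1,0.15],[0,0,0]],[[0,1,0.15],[0,0,0]]]'; python3 -m crank '[[[0,1,0.15],[0,0,0]],[[0,1,0.15],[0,0,0]],[[0,1,0.15],[0,0,0]],[[0,1,0.15],[0,0,0]],[[0,1,0.1],[0,0,0]],[[0,1,0],[0,0,0]],[[0,1,0],[0.2,0,0]],[[0,1,0],[0.2,0,0]]]';python3 -m crank '[[[0,1,0],[0.2,0,0]],[[0,1,0],[0.3,0,0]],[[0,1,0],[0.3,0,0]],[[0,1,0],[0.3,0,0]],[[0,0.8,0],[0.2,0,0]],[[0,0.4,0],[0.1,0,0]],[[0,0,0],[0,0,0]],[[0,0,0],[0,0,0]]]'; python3 -c "
from h import *
from ht import ontx
to([.5424,.2954,.16])
s,M=pose();print(np.degrees(np.arctan2(M[1,2],M[0,2])))
d=dict(np.load('w25.npz')); z=lambda x,y:(180+x/4-.4,200+y/4-.4)
print(ontx(d,[z(13,90),z(748,92)],.0203)); b=ontx(d,[z(209,300),z(552,298),z(220,534),z(541,534)],-.0197); print(b.mean(0))"
```

```text
t: 63.08
eef_pos: [0.5431, -0.1, 0.1598]
orientation: [-0.032, 0.708, 0.034, 0.705]
ft_force: [1.1, -0.4, -2.0]
grip_width: 0.0349
t: 63.75
eef_pos: [0.5416, 0.14, 0.1598]
orientation: [-0.019, 0.709, 0.019, 0.705]
ft_force: [0.5, -0.2, -3.4]
grip_width: 0.0344
t: 64.42
eef_pos: [0.5427, 0.2942, 0.1601]
orientation: [0.029, 0.708, -0.031, 0.705]
ft_force: [-0.1, -0.0, -3.8]
grip_width: 0.0345
t 64.42 pos [0.5427 0.2942 0.1601] tool shift/0.03: [ 0.    0.04 -0.01] world d [-0.0003  0.0012 -0.0001]
-4.866756478528702
[[ 0.0203     -0.04857937 -0.02226623]
 [ 0.0203      0.04742524 -0.02183216]]
[-0.0197     -0.00070851 -0.00024591]
```

```bash
python3 -m crank '[[[0.2,0.04,0],[0,0,0]],[[0.5,0,0],[0,0,0]],[[0.7,0,0],[0,0,0]],[[0.7,0,0],[0,0,0]],[[0.5,0,0],[0,0,0]],[[0.3,0,0],[0,0,0]],[[0.1,0,0],[0,0,0]],[[0,0,0],[0,0,0]]]'; python3 -m crank '[[[0,0,0],[0,0,0]],[[0,0,0],[0,0,0]],[[0,0,0],[0,0,0]],[[0,0,0],[0,0,0]],[[0,0,0],[0,0,0]],[[0,0,0],[0,0,0]],[[0,0,0],[0,0,0]],[[0,0,0],[0,0,0]]]';python3 -c "
from h import *
to([.5424,.2954,.05])
s,M=pose();print(np.degrees(np.arctan2(M[1,2],M[0,2])))
d=snap('wrist'); save(d['frame'],'w26');np.savez('w26.npz',**d)"
```

```text
t: 65.08
eef_pos: [0.5444, 0.2944, 0.072]
orientation: [0.031, 0.707, -0.031, 0.706]
ft_force: [-1.0, 0.1, -2.8]
grip_width: 0.0345
t: 65.75
eef_pos: [0.5449, 0.2952, 0.0731]
orientation: [0.031, 0.706, -0.031, 0.706]
ft_force: [-0.4, -0.3, -2.9]
grip_width: 0.0346
t 65.75 pos [0.5449 0.2952 0.0731] tool shift/0.03: [ 0.77 -0.   -0.08] world d [-0.0025  0.0002 -0.0231]
-4.969646828425307
```

View pics/w26.png

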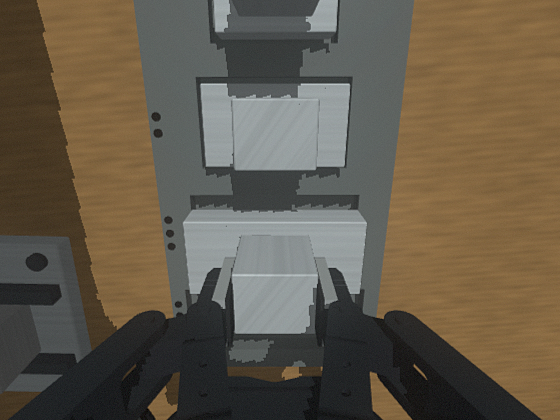

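Shift z −0.08, then lower and seat.

```bash
python3 -m crank '[[[0,0,-0.08],[0,0,0]],[[0.1,0,0],[0,0,0]],[[0.15,0,0],[0,0,0]],[[0.15,0,0],[0,0,0]],[[0.15,0,0],[0,0,0]],[[0.12,0,0],[0,0,0]],[[0.05,0,0],[0,0,0]],[[0,0,0],[0,0,0]]]';python3 -m crank '[[[0.06,0,0],[0,0,0]],[[0.03,0,0],[0,0,0]],[[0,0,0],[0,0,0]],[[0,0,0],[0,0,0]],[[0,0,0],[0,0,0]],[[0,0,0],[0,0,0]],[[0,0,0],[0,0,0]],[[0,0,0],[0,0,0]]]'
```

```text
t: 66.47
eef_pos: [0.5424, 0.2953, 0.0511]
orientation: [0.031, 0.707, -0.031, 0.706]
ft_force: [0.1, 0.3, -3.6]
grip_width: 0.0348
t: 67.13
eef_pos: [0.5429, 0.2955, 0.0506]
orientation: [0.031, 0.706, -0.031, 0.707]
ft_force: [-4.9, -1.5, 8.9]
grip_width: 0.0349
```

```bash
python3 -m crank '[[[0,0,0],[0,0,0]],[[0,0,0],[0,0,0]],[[0,0,0],[0,0,0]],[[0,0,0],[0,0,0]],[[0,0,0],[0,0,0]],[[-0.2,0,0],[0,0,0]],[[-0.6,0,0],[0,0,0]],[[-1,0,0],[0,0,0]]]' 0 60; python3 -m crank '[[[-1,0,0],[0,0,0]],[[-1,0,0],[0,0,0]],[[-0.9,0,0],[0,0,0]],[[-0.5,0,0],[0,0,0]],[[0,0,0],[0,0,0]],[[0,0,0],[0,0,0]],[[0,0,0],[0,0,0]],[[0,0,0],[0,0,0]]]'; python3 -c "
from h import *
d=snap('wrist'); save(d['frame'],'w27'); np.savez('w27.npz',**d)
to([.56,-.35,.205])"
```

```text
t: 67.8
eef_pos: [0.5401, 0.2945, 0.1002]
orientation: [0.03, 0.709, -0.032, 0.704]
ft_force: [-0.4, 0.2, -0.3]
grip_width: 0.0854
t: 68.47
eef_pos: [0.5414, 0.295, 0.2025]
orientation: [0.03, 0.708, -0.031, 0.705]
ft_force: [0.3, -0.3, -0.4]
grip_width: 0.0854
t 68.52 pos [0.5415 0.295  0.2026] tool shift/0.03: [ -0.06 -21.37   2.48] world d [ 0.0185 -0.645   0.0024]
```

View pics/w27.png

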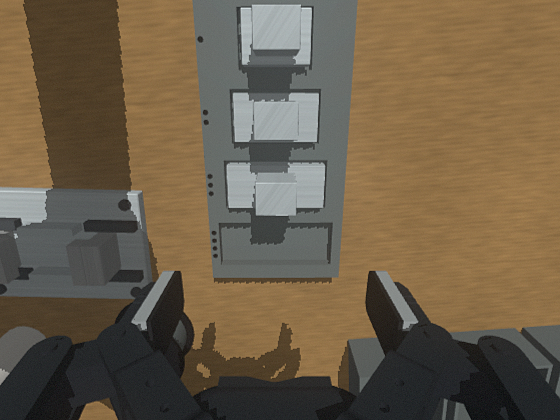

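```bash
python3 -m crank '[[[0,-0.5,0.1],[0,0,0]],[[0,-1,0.15],[0,0,0]],[[0,-1,0.15],[0,0,0]],[[0,-1,0.15],[0,0,0]],[[0,-1,0.15],[0,0,0]],[[0,-1,0.15],[0,0,0]],[[0,-1,0.15],[0,0,0]],[[0,-1,0.15],[0,0,0]]]'; python3 -m crank '[[[0,-1,0.15],[0,0,0]],[[0,-1,0.15],[0,0,0]],[[0,-1,0.15],[0,0,0]],[[0,-1,0.15],[0,0,0]],[[0,-1,0.15],[0,0,0]],[[0,-1,0.15],[0,0,0]],[[0,-1,0.1],[-0.2,0,0]],[[0,-1,0],[-0.2,0,0]]]'; python3 -m crank '[[[0,-1,0],[-0.2,0,0]],[[0,-1,0],[-0.2,0,0]],[[0,-1,0],[-0.3,0,0]],[[0,-1,0],[-0.3,0,0]],[[0,-1,0],[-0.25,0,0]],[[0,-0.5,0],[-0.1,0,0]],[[0,-0.2,0],[0,0,0]],[[0,0,0],[0,0,0]]]'; python3 -c "
from h import *
s,M=pose();print(s['eef_pos'],np.degrees(np.arctan2(M[1,2],M[0,2])))
d=snap('wrist'); save(d['frame'],'w28');np.savez('w28.npz',**d);save(cv2.resize(d['frame'][175:300,180:340],None,fx=5,fy=4.8,interpolation=cv2.INTER_CUBIC),'w28z')"
```

```text
t: 69.18
eef_pos: [0.5567, 0.0661, 0.2039]
orientation: [0.031, 0.707, -0.031, 0.706]
ft_force: [0.2, -0.2, 0.6]
grip_width: 0.0852
t: 69.85
eef_pos: [0.5663, -0.1756, 0.2039]
orientation: [0.017, 0.707, -0.016, 0.706]
ft_force: [0.3, -0.1, 0.4]
grip_width: 0.0854
t: 70.52
eef_pos: [0.5678, -0.3457, 0.2038]
orientation: [-0.03, 0.707, 0.031, 0.706]
ft_force: [-0.6, 0.4, -0.8]
grip_width: 0.0856
[ 0.56775878 -0.34570111  0.2037799 ] 4.919058191884639
```

View pics/w28.png

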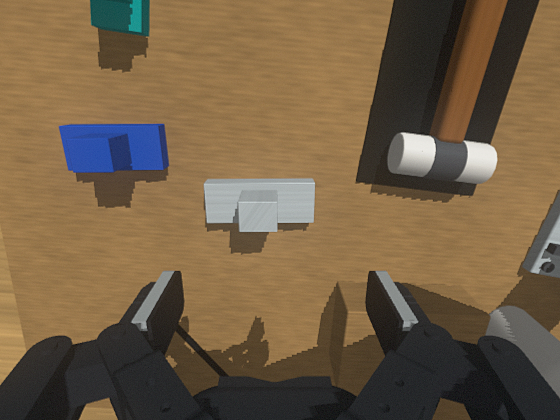

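View pics/w28z.png

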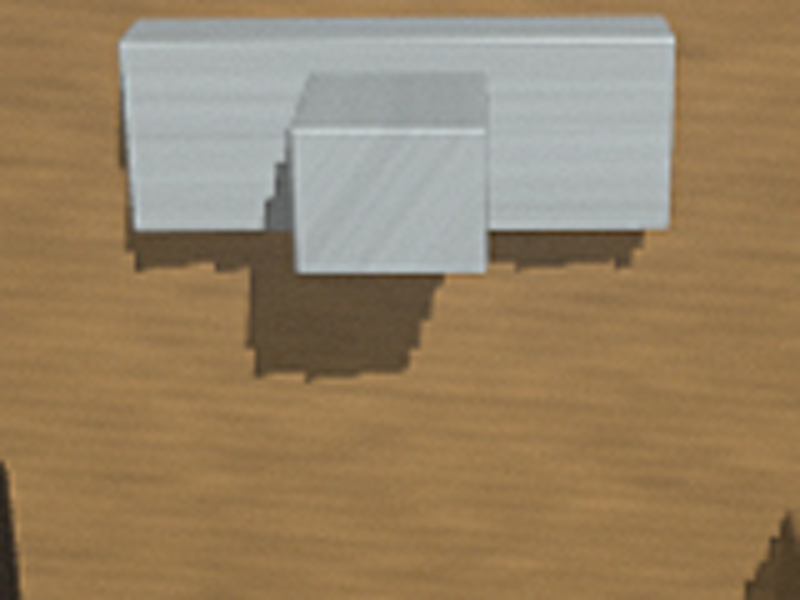

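```bash
python3 - <<'E'
from h import *
def rep(n,d,uvs,z):
    p=onz(d,uvs,z); y=(p[1]-p[0]+p[2]-p[3]); print(n,"mid",p.mean(0).round(4),"yaw",(np.degrees(np.arctan2(y[1],y[0]))-90).round(2),[float(np.linalg.norm(p[i]-p[i-1]).round(4)) for i in range(4)]); return p.mean(0)
d=dict(np.load("w28.npz")); z=lambda x,y:(180+x/5-.4,175+y/4.8-.4)
rep("d foot",d,[z(122,41),z(676,40),z(669,228),z(134,229)],.02)
b=rep("d boss",d,[z(291,131),z(488,131),z(488,271),z(296,271)],.06)
to(np.append(b[:2]+[0,.0007],.04))
E
```

```text
d foot mid [ 0.591  -0.3596  0.02  ] yaw 4.93 [0.0432, 0.1134, 0.0432, 0.1142]
d boss mid [ 0.591  -0.3597  0.06  ] yaw 4.81 [0.029, 0.036, 0.029, 0.0362]
t 70.57 pos [ 0.568  -0.3444  0.2039] tool shift/0.03: [ 5.46 -0.56  0.73] world d [ 0.023  -0.0146 -0.1639]
```

```bash
python3 -m crank '[[[0.2,-0.2,0.2],[0,0,0]],[[0.6,-0.2,0.3],[0,0,0]],[[0.9,-0.16,0.2],[0,0,0]],[[0.9,0,0.03],[0,0,0]],[[0.8,0,0],[0,0,0]],[[0.7,0,0],[0,0,0]],[[0.4,0,0],[0,0,0]],[[0.2,0,0],[0,0,0]]]' 0; python3 -m crank '[[[0,0,0],[0,0,0]],[[0,0,0],[0,0,0]],[[0,0,0],[0,0,0]],[[0,0,0],[0,0,0]],[[0,0,0],[0,0,0]],[[0,0,0],[0,0,0]],[[0,0,0],[0,0,0]],[[0,0,0],[0,0,0]]]'; python3 -c "
from h import *
to([.591,-.359,.04])
s,M=pose();print(np.degrees(np.arctan2(M[1,2],M[0,2])))"
```

```text
t: 71.23
eef_pos: [0.5912, -0.3573, 0.0609]
orientation: [-0.031, 0.707, 0.033, 0.705]
ft_force: [0.3, -0.3, -0.5]
grip_width: 0.0851
t: 71.9
eef_pos: [0.592, -0.3593, 0.064]
orientation: [-0.031, 0.706, 0.031, 0.707]
ft_force: [-0.6, -0.3, 0.4]
grip_width: 0.0857
t 71.9 pos [ 0.592  -0.3593  0.064 ] tool shift/0.03: [ 0.8   0.01 -0.03] world d [-0.001   0.0003 -0.024 ]
5.049311090537397
```

```bash
python3 -m crank '[[[0.3,0,-0.03],[0,0,0]],[[0.3,0,0],[0,0,0]],[[0.18,0,0],[0,0,0]],[[0,0,0],[0,0,0]],[[0,0,0],[0,0,0]],[[0,0,0],[0,0,0]],[[0,0,0],[0,0,0]],[[0,0,0],[0,0,0]]]' 0; python3 -m crank '[[[0,0,0],[0,0,0]],[[0,0,0],[0,0,0]],[[0,0,0],[0,0,0]],[[0,0,0],[0,0,0]],[[0,0,0],[0,0,0]],[[0,0,0],[0,0,0]],[[0,0,0],[0,0,0]],[[0,0,0],[0,0,0]]]' 1 80;  python3 -m crank '[[[0,0,0],[0,0,0]],[[-0.2,0,0],[0,0,0]],[[-0.6,0,0],[0,0,0]],[[-1,0,0],[0,0,0]],[[-1,0,0],[0,0,0]],[[-0.9,0,0],[0,0,0]],[[-0.4,0,0],[0,0,0]],[[0,0,0],[0,0,0]]]'; python3 -c "
from h import *
to([.6092,.2898,.16])
d=snap('wrist'); save(d['frame'],'w29');save(cv2.resize(d['frame'][200:340,170:380],None,fx=3.8,fy=3.8,interpolation=cv2.INTER_CUBIC),'w29z');np.savez('w29.npz',**d)"
```

```text
t: 72.57
eef_pos: [0.5913, -0.3595, 0.0409]
orientation: [-0.031, 0.706, 0.031, 0.707]
ft_force: [-1.0, -0.1, -0.6]
grip_width: 0.0851
t: 73.23
eef_pos: [0.5913, -0.3596, 0.0408]
orientation: [-0.031, 0.706, 0.031, 0.707]
ft_force: [0.6, -0.4, 2.2]
grip_width: 0.0348
t: 73.9
eef_pos: [0.5923, -0.3601, 0.1668]
orientation: [-0.032, 0.705, 0.03, 0.708]
ft_force: [-0.0, -1.1, -4.5]
grip_width: 0.0347
t 73.9 pos [ 0.5923 -0.3601  0.1668] tool shift/0.03: [ 0.15 21.53  2.47] world d [ 0.0169  0.6499 -0.0068]
```

View pics/w29z.png

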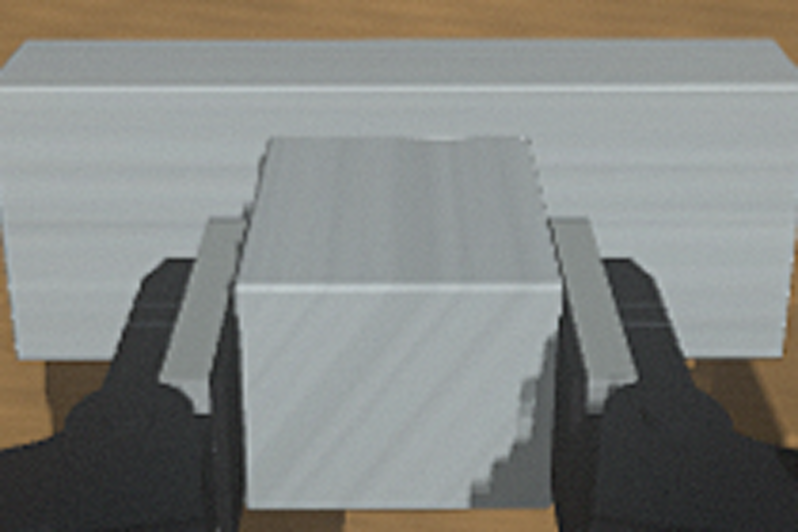

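```bash
python3 -m crank '[[[0,0.5,0],[0,0,0]],[[0,1,0.1],[0,0,0]],[[0,1,0.1],[0,0,0]],[[0,1,0.15],[0,0,0]],[[0,1,0.15],[0,0,0]],[[0,1,0.15],[0,0,0]],[[0,1,0.15],[0,0,0]],[[0,1,0.15],[0,0,0]]]'; python3 -m crank '[[[0,1,0.15],[0,0,0]],[[0,1,0.15],[0,0,0]],[[0,1,0.15],[0,0,0]],[[0,1,0.15],[0,0,0]],[[0,1,0.15],[0,0,0]],[[0,1,0.15],[0,0,0]],[[0,1,0.1],[0.2,0,0]],[[0,1,0],[0.2,0,0]]]';python3 -m crank '[[[0,1,0],[0.2,0,0]],[[0,1,0],[0.3,0,0]],[[0,1,0],[0.3,0,0]],[[0,1,0],[0.3,0,0]],[[0,1,0],[0.2,0,0]],[[0,0.6,0],[0.05,0,0]],[[0,0.2,0],[0,0,0]],[[0,0,0],[0,0,0]]]'; python3 -c "
from h import *
to([.6092,.2898,.16])
s,M=pose();print(np.degrees(np.arctan2(M[1,2],M[0,2])))
d=snap('wrist'); save(d['frame'],'w30')
from ht import ontx
d=dict(np.load('w29.npz')); z=lambda x,y:(170+x/3.8-.4,200+y/3.8-.4)
print(ontx(d,[z(0,89),z(798,89)],.0203)); b=ontx(d,[z(238,287),z(562,286),z(246,507),z(553,506)],-.0197); print(b.mean(0))"
```

```text
t: 74.62
eef_pos: [0.5975, -0.1303, 0.1596]
orientation: [-0.03, 0.708, 0.032, 0.704]
ft_force: [0.9, 0.5, -2.7]
grip_width: 0.0346
t: 75.28
eef_pos: [0.607, 0.1106, 0.1597]
orientation: [-0.017, 0.709, 0.017, 0.705]
ft_force: [-0.4, -0.1, -3.9]
grip_width: 0.0346
t: 75.95
eef_pos: [0.6097, 0.2838, 0.1601]
orientation: [0.029, 0.708, -0.03, 0.705]
ft_force: [0.2, -1.2, -4.5]
grip_width: 0.0345
t 75.95 pos [0.6097 0.2838 0.1601] tool shift/0.03: [ 0.    0.2  -0.03] world d [-0.0005  0.006  -0.0001]
-4.839385551293511
[[ 0.0203     -0.05555504 -0.02175486]
 [ 0.0203      0.05424516 -0.02157995]]
[-0.0197     -0.00068216 -0.00014678]
```

```bash
python3 -m crank '[[[0.2,0.1,-0.06],[0,0,0]],[[0.5,0.1,-0.05],[0,0,0]],[[0.7,0,0],[0,0,0]],[[0.7,0,0],[0,0,0]],[[0.5,0,0],[0,0,0]],[[0.3,0,0],[0,0,0]],[[0.1,0,0],[0,0,0]],[[0,0,0],[0,0,0]]]'; python3 -m crank '[[[0,0,0],[0,0,0]],[[0,0,0],[0,0,0]],[[0,0,0],[0,0,0]],[[0,0,0],[0,0,0]],[[0,0,0],[0,0,0]],[[0,0,0],[0,0,0]],[[0,0,0],[0,0,0]],[[0,0,0],[0,0,0]]]';python3 -c "
from h import *
to([.6092,.2898,.05])
s,M=pose();print(np.degrees(np.arctan2(M[1,2],M[0,2])))
d=snap('wrist'); save(d['frame'],'w31');np.savez('w31.npz',**d)"
```

```text
t: 76.67
eef_pos: [0.6083, 0.2888, 0.0723]
orientation: [0.031, 0.707, -0.031, 0.706]
ft_force: [0.3, 0.0, -3.2]
grip_width: 0.0348
t: 77.33
eef_pos: [0.6087, 0.2892, 0.0734]
orientation: [0.031, 0.706, -0.031, 0.706]
ft_force: [-0.5, 0.6, -4.5]
grip_width: 0.0349
t 77.33 pos [0.6087 0.2892 0.0734] tool shift/0.03: [0.78 0.02 0.01] world d [ 0.0005  0.0006 -0.0234]
-4.973586641011985
```

View pics/w31.png

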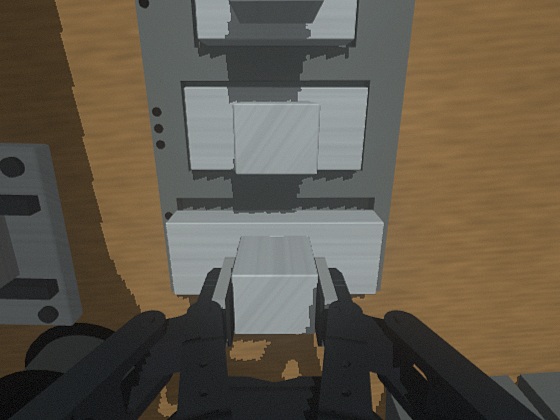

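```bash
python3 -m crank '[[[0,0.02,0.01],[0,0,0]],[[0.1,0,0],[0,0,0]],[[0.15,0,0],[0,0,0]],[[0.15,0,0],[0,0,0]],[[0.15,0,0],[0,0,0]],[[0.12,0,0],[0,0,0]],[[0.05,0,0],[0,0,0]],[[0,0,0],[0,0,0]]]';python3 -m crank '[[[0.06,0,0],[0,0,0]],[[0.03,0,0],[0,0,0]],[[0,0,0],[0,0,0]],[[0,0,0],[0,0,0]],[[0,0,0],[0,0,0]],[[0,0,0],[0,0,0]],[[0,0,0],[0,0,0]],[[0,0,0],[0,0,0]]]'
```

```text
t: 78.05
eef_pos: [0.6089, 0.2897, 0.0513]
orientation: [0.031, 0.707, -0.031, 0.706]
ft_force: [0.9, 0.3, -3.5]
grip_width: 0.0348
t: 78.72
eef_pos: [0.6095, 0.2899, 0.0508]
orientation: [0.031, 0.706, -0.031, 0.707]
ft_force: [-4.3, -2.1, 5.9]
grip_width: 0.0349
```

```bash
python3 -m crank '[[[0,0,0],[0,0,0]],[[0,0,0],[0,0,0]],[[0,0,0],[0,0,0]],[[0,0,0],[0,0,0]],[[0,0,0],[0,0,0]],[[-0.2,0,0],[0,0,0]],[[-0.6,0,0],[0,0,0]],[[-1,0,0],[0,0,0]]]' 0 60; python3 -m crank '[[[-1,0,0],[0,0,0]],[[-1,0,0],[0,0,0]],[[-0.9,0,-0.4],[0,0,0]],[[-0.5,0,-0.8],[0,0,0]],[[0,0,-0.8],[0,0,0]],[[0,0,-0.8],[0,0,0]],[[0,0,-0.4],[0,0,0]],[[0,0,0],[0,0,0]]]'; python3 -c "
from h import *
d=snap('wrist'); save(d['frame'],'w32'); np.savez('w32.npz',**d)
P=cloud(d)
for n,c in zip('1234',[(.4100,.306),(.4767,.3005),(.5425,.295),(.6092,.2895)]):
    m=(np.abs(P[...,0]-c[0])<.01)&(np.abs(P[...,1]-c[1])<.012)&(P[...,2]>.05); print(n,'boss top z',np.percentile(P[m][:,2],[10,50,90]).round(4))
d=snap('top'); save(d['frame'],'t32')"
```

```text
t: 79.38
eef_pos: [0.6066, 0.289, 0.1001]
orientation: [0.03, 0.709, -0.032, 0.704]
ft_force: [0.3, -0.1, -0.4]
grip_width: 0.0851
t: 80.05
eef_pos: [0.5114, 0.2986, 0.2056]
orientation: [0.03, 0.707, -0.03, 0.706]
ft_force: [0.5, -0.6, -0.4]
grip_width: 0.0852
1 boss top z [0.0709 0.0718 0.0727]
2 boss top z [0.071  0.0719 0.0727]
3 boss top z [0.071  0.0718 0.0726]
4 boss top z [0.071  0.0718 0.0726]
```

View pics/w32.png

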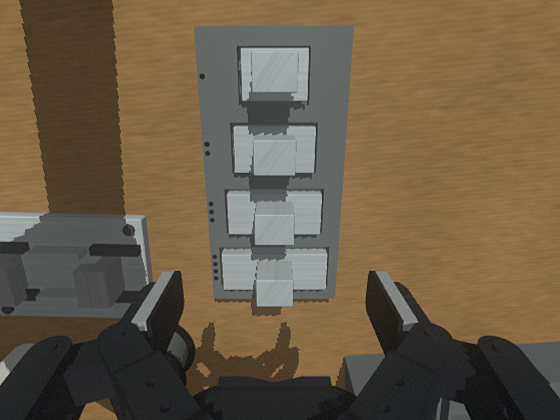

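View pics/t32.png

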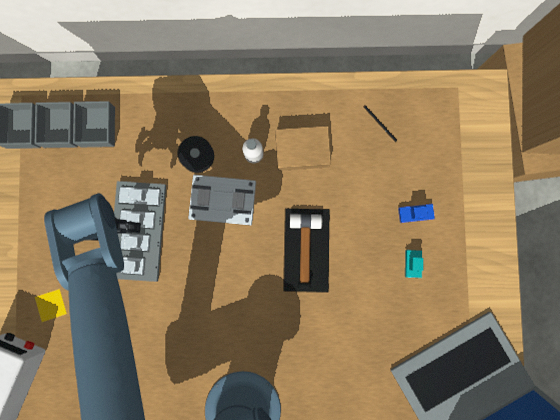

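```bash
python3 -c "
from rig import order; print(order.hand_in())"
```

```text
the job is handed in; nothing more can be done
None
```

The job is handed in, at about 80 s of the 208 s allowed. All four inserts stand upright in pockets 1 to 4.

- **Freeing:** I tapped the boss with the mallet nine times, on alternating sides except for the last. Each tap opened a cheek about 2.5 to 4.5 mm. The top camera put the left cheek about 14.5 mm open and the right about 12.3 mm after the eighth tap. That was too close to 12 mm, so I gave the right side one more tap of about 2 mm, which left both at about 14.5 mm.
- **Mallet:** It went back on its mat before I took hold of the insert. The closing jaws brought the freed insert midway between the cheeks, and it lifted out cleanly.
- **Placing:** The order was the freed insert, then b, c and d, which were all present. Insert c was knocked aside and ended up near d during the run, so I measured it again before picking it up. Every insert met the pocket floor at the expected height.
- **Last checks:** The four boss tops read 71.8 to 71.9 mm against 70 mm expected. The difference is the same for all four, so I take it as camera calibration. In the last pictures all the feet sit inside their pockets and the mallet is on its mat. The spool, bottle, carton and both look-alikes appear where they started.

My estimates of the mould centre differed by about 1 mm between the wrist and top cameras. No other check failed or disagreed.

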